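# Right the oil bottle and bring the ball-stoppered spice jar to the front

### The job

Get the cooking corner ready: first stand the fallen square oil bottle upright on its foot in its tray, between the two squat jars, and let go of it. Then turn the spice carousel by the knob on its top until the jar with the ball stopper stands squarely over the tongue of the carousel's foot, and finish while still gripping the knob and holding the carousel still there. Do not knock over or shove away anything else on the sill.

Things in the scene. Friction and masses are not known exactly. Their poses are not given: they have to be found in the camera images.
- oil_bottle: Loose square green glass bottle with a round steel cap, 250 g, lying lengthwise in the tray. Body 46 x 46 x 76 mm with flat sides, then a shoulder and a 28 mm wide cap; 110 mm long in all; centre of mass about 45 mm from the foot. Origin: centre of the foot. Its z axis points from foot to cap (level at the start); it lies on a side face, so the origin starts 23 mm above the tray floor.
- tray: Fixed low wooden tray (the bottle lane), 124 x 320 x 14 mm outside, floor top 8 mm above its origin, rim 6 mm wide and 6 mm above the floor, so 112 x 308 mm inside. Origin: centre of the underside; its y axis runs along its length, x across, z up. The bottle lies along +y or nearly so (cap to +y).
- jar_a: Loose squat round jar with a flat steel lid standing on the tray floor near its -y end: 48 mm diameter, 65 mm tall, 220 g. Origin: centre of underside. Leave it standing where it is.
- jar_b: The same kind of jar standing near the tray's +y end. Origin: centre of underside. Leave it standing where it is.
- carousel_base: Fixed round foot of the spice carousel, 160 mm diameter, 12 mm high, with one 24 mm wide tongue that sticks out of it along its own -x axis to 130 mm from the centre: the carousel's front. Origin: centre of the underside, on the turning axis (vertical).
- carousel (a joint): Turn of the carousel disc about its vertical axis, in rad; positive is counterclockwise seen from above. 0 (or any whole number of turns) means that the ball-stoppered jar stands exactly over the tongue. It turns freely both ways with light friction (about 0.04 N m), stays where it is left, and has no stop within a turn of its start.
- knob_grip (a point): Middle of the wooden bar-shaped knob on top of the carousel's column, on the turning axis, 150 mm above the sill. The knob turns with the disc: 64 mm long (the point's x axis), 20 mm wide (y), 36 mm high (132 to 168 mm above the sill), edges rounded. Its -x direction is the direction of the ball-stoppered jar. Only the column and the knob rise above 120 mm.
- ball_jar (a point): Point on the axis of the ball-stoppered jar, 6 mm above the disc, 30 mm above the sill. The turning disc (190 mm diameter, top at 24 mm) carries five fixed amber jars of 40 mm diameter, 66 mm from the axis: four with flat 41 mm lids (tops 90 mm high) and this taller one with a 26 mm steel ball as stopper (top 119 mm high).
- front_mark (a point): Point on the tongue's centre line where the ball-stoppered jar's axis must come: 66 mm from the turning axis, 30 mm above the sill.
- olive_dish: Bystander: green glass bowl, 110 mm wide, 35 mm high. Origin: centre of underside.
- shaker_cap: Bystander: steel cocktail shaker cap, 42 mm wide, 46 mm high. Origin: centre of underside.
- comb: Bystander: flat black comb, 170 mm long (y), 38 mm wide, 6 mm high. Origin: underside, about its middle.
- soap_holder: Bystander: white plastic soap holder with a spring clip, 85 x 120 mm, 65 mm high. Origin: centre of underside.
- mug: Bystander: white mug, 76 mm wide, 85 mm high. Origin: centre of underside.
There are look-alikes about, which are no part of the job. What is shaped like the oil_bottle but black, brown or orange is not meant.

How it is judged:
By the outcome, as a careful person would: the job done as asked, in the order asked, and still so for the second after the job is handed in, while the arm keeps its last pose, push and grip.
It also fails if it takes over 72 s, if anything falls off the work surface, if the arm or the gripper's body presses on something with over 40 N, if the wrist force passes 120 N, or if a joint passes its speed limit or range.

### The arm

A 6-joint arm with a two-finger parallel gripper is mounted at the origin on the work surface. World frame = base frame: x ahead of the robot, y to its left, z up, the work surface at z = 0. Lengths are in m, angles in rad, forces in N, time in s.
With the tool pointing down it reaches from about 0.35 to 0.775 m from the base axis. Payload 7.3 kg.
Tool frame: the origin (TCP) lies midway between the tips of the shut fingers; the grasp point (between the pads) lies 19 mm behind it; z points along the fingers, y is the direction in which the jaws open and shut (so a half turn about z gives the same grasp; the last joint's range is limited). The gripper opens to 92 mm and grips with 3 to 60 N. Pads are 19 mm wide; open, the fingers measure 130 mm over their backs; the gripper's body (75 mm by 190 mm) begins 47 mm behind the grasp point.
Start: joints at [-0.146, 0.342, 1.524, -0, 1.275, -0.146], TCP at [0.525, 0, 0.193] pointing down, gripper open.
Joint ranges: [-2.53, 2.53], [-0.77, 2.02], [0.04, 2.7], [-1, 4.14], [0.28, 2.66], [-3.11, 3.11]. Speed limits (rad/s): [2.57, 2.57, 3.14, 3.14, 3.14, 3.14].

### API

Orientations are given as [roll, pitch, yaw] about the fixed x, y, z axes, in that order (R = Rz(yaw) Ry(pitch) Rx(roll)).
In Python, from cell import robot gives the robot as it stands.
- The arm moves only by the tool step_arm, never from a script. Its argument "moves" is a list that holds one entry, the list of rows, each a list of 4 numbers: the shift along the tool's x, y, z in m, then the turn about the tool's z in rad. In form: [[[dx, dy, dz, roll], ...]]. A call has 1 to 8 rows; each row shifts and turns the commanded pose from where the row before left it, along the tool's axes as they then stand; what a row does not reach is not made up. A row lasts 1/12 s, in which the tool goes at most 41.7 mm and 7.16 degrees, less where a joint would pass 70% of its speed; a pose out of reach is approached as far as the arm can. A call with a gripper value outside its range is refused whole. "hand" is the opening, from 0 (shut) to 1 (fully open), set as the call begins (left out, the last holds). The fingers move at their own pace and stop on an object; "force" is the grip in N (left out, the last holds). Time passes only in rows, so rows that do not move let the fingers close. It gives the time, the measured TCP pose, the force and the opening at its end, in the units of the state.
- robot.observe(): the state, without advancing time (a new reading comes with each control period).
- robot.read_camera(name): name is "scene" or "side" or "wrist"; returns a dict with "frame" (400x640x3 uint8, red, green, blue), "fovy" (degrees; the focal length in pixels is half the picture's height over the tangent of half this angle, whatever the lens; pixels are square), "cx", "cy" (the principal point, pixels), "R" (3x3) and "t" (3): a world point X has camera coordinates R X + t. Camera axes: x right, y down, z forward; pixel columns grow to the right and rows downward; lengths in m; the calibration is good to about 2 mm. A picture is of the moment at which its call begins. There is no depth.
- robot.hand_in(): hands the job in, once; it reports no verdict.
The state is a dict: "time": time; "qpos": joint angles; "qvel": joint speeds; "joint_efforts": joint torques, N m; "tool_pos": TCP position; "tool_rot": TCP orientation; "contact_force": force on the tool from outside, world axes, zero at the start; "torque": the same for the moment, N m; "opening": finger opening in m.
Only numpy, scipy, OpenCV 4.12 (cv2) and the standard library are available. Lean on these libraries where they do the work, as an engineer would, in place of code of your own. Each camera call takes 0.05 s, during which the arm holds its last target.

## Working session

There is one attempt and no reset: what is moved stays moved. The work goes in short steps, Python scripts to look and compute and a tool call to move; the robot and the scene stay as the last step left them, time stands still between calls to the robot, and variables do not carry over. Pictures are saved under pics/ and viewed, and the job is handed in when it is done.

Besides the shell and the picture viewer there is one more tool, called after ">>>" as name([rows], argument=value, ...), one row to a line, values as JSON. step_arm: Moves the arm, as the interface text tells. Its arguments: {"type":"object","properties":{"moves":{"type":"array","items":{"type":"array","items":{"type":"array","items":{"type":"number"}}}},"hand":{"type":"number"},"force":{"type":"number"}},"required":["moves"]}

```bash
ls; mkdir -p pics; cat > h.py <<'E'
import numpy as np,cv2
from cell import robot
def cam(n,save):
    c=robot.read_camera(n); cv2.imwrite(save,c['frame'][:,:,::-1]); np.savez(save[:-4]+'.npz',**{k:c[k] for k in('fovy','cx','cy','R','t','frame')}); return c
def ray(c,u,v,z):
    f=200/np.tan(np.radians(float(c['fovy']))/2)
    R=np.array(c['R']);t=np.array(c['t'])
    d=R.T@np.array([(u-c['cx'])/f,(v-c['cy'])/f,1]); o=-R.T@t
    return o+d*(z-o[2])/d[2]
def proj(c,X):
    f=200/np.tan(np.radians(float(c['fovy']))/2)
    p=np.array(c['R'])@np.array(X)+np.array(c['t']); return p[:2]/p[2]*f+np.array([c['cx'],c['cy']])
E
python3 - <<'E'
from h import *
for n in('scene','side','wrist'):
    c=cam(n,f'pics/{n}0.png'); print(n,c['fovy'],-np.array(c['R']).T@c['t'],c['R'])
print(robot.observe())
E
```

```text
pics
scene 56.350587704719466 [ 1.00452878 -0.40964829  0.80318288] [[ 0.68511093  0.72825898  0.01618225]
 [ 0.53078991 -0.48388081 -0.69578835]
 [-0.49888384  0.48528158 -0.71806455]]
side 50.89436705511961 [ 0.09298525 -0.71656279  0.80660951] [[ 0.88187821 -0.47112068  0.01833374]
 [-0.27650854 -0.54830253 -0.78924481]
 [ 0.38188199  0.69094836 -0.61380494]]
wrist 61.314932486608775 [0.5252978  0.07467208 0.38454361] [[ 9.99998248e-01 -1.00105999e-03 -1.58148113e-03]
 [-5.23836601e-04 -9.60872499e-01  2.76990551e-01]
 [-1.79688588e-03 -2.76989237e-01 -9.60871341e-01]]
{'time': 0.15, 'qpos': array([-1.46021816e-01,  3.42567596e-01,  1.52471219e+00, -4.19042674e-05,
        1.27538301e+00, -1.46021810e-01]), 'qvel': array([ 1.05847434e-03, -1.52156412e-03, -1.08063738e-03, -1.70170339e-04,
        7.30628595e-05,  5.05593989e-05]), 'joint_efforts': array([ 7.52666965e-04, -4.31470585e+01, -2.44352603e+01,  7.18239485e-02,
        5.38185902e-02, -1.32920518e-04]), 'tool_pos': array([5.24701831e-01, 4.03983075e-05, 1.92431885e-01]), 'tool_rot': array([-3.14052807e+00, -1.16059919e-04,  1.57080848e+00]), 'contact_force': array([-0.64669064,  0.42885481, -0.93003203]), 'torque': array([0.01085525, 0.00460008, 0.03113294]), 'opening': 0.09156074558457766}
```

View pics/scene0.png

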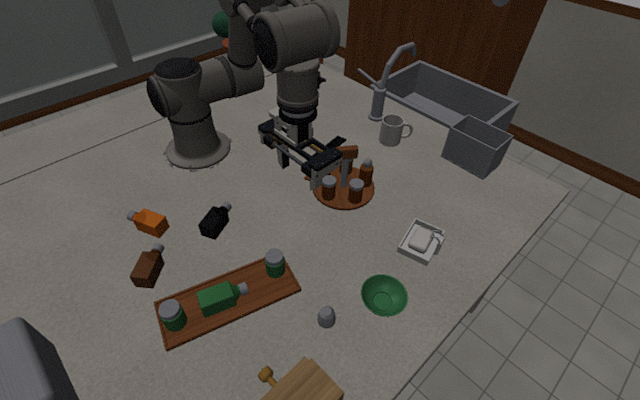

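View pics/side0.png

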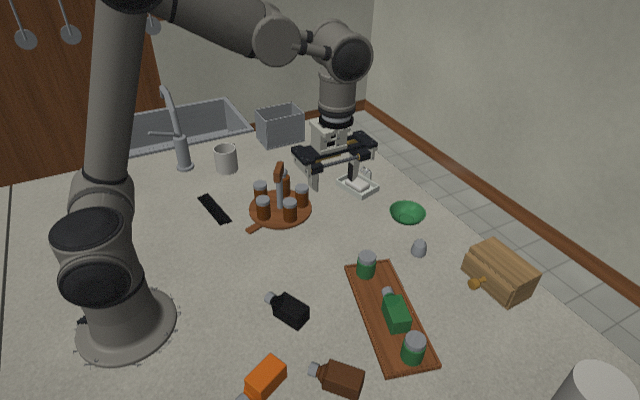

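View pics/wrist0.png

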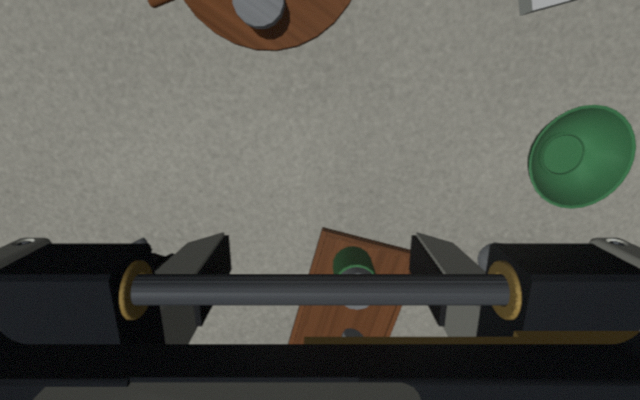

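The candidates are bottle shapes at scene px (215,297) green, in the tray; (213,220) black; (148,222) orange; and (148,267) brown. Only the green one fits, being green and lying in the tray between two jars. I'll confirm that in enlarged crops.

```bash
python3 - <<'E'
import cv2
def crop(n,x,y,w,h,s):
    im=cv2.imread(f'pics/{n}.png')[y:y+h,x:x+w]
    im=cv2.resize(im,None,fx=s,fy=s,interpolation=cv2.INTER_CUBIC)
    im=cv2.convertScaleAbs(im,alpha=1.5)
    for k in range(0,w,20): cv2.putText(im,str(x+k),(k*s,8),0,.3,(0,255,255)); cv2.line(im,(k*s,10),(k*s,16),(0,255,255))
    for k in range(0,h,20): cv2.putText(im,str(y+k),(0,k*s+4),0,.3,(0,255,255)); cv2.line(im,(22,k*s),(28,k*s),(0,255,255))
    return im
cv2.imwrite('pics/c1.png',crop('scene0',145,240,165,110,4))
cv2.imwrite('pics/c2.png',crop('side0',335,240,115,145,4))
cv2.imwrite('pics/c3.png',crop('side0',235,150,100,95,6))
cv2.imwrite('pics/c4.png',crop('scene0',295,135,100,80,6))
E
```

```text
(no output)
```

View pics/c1.png

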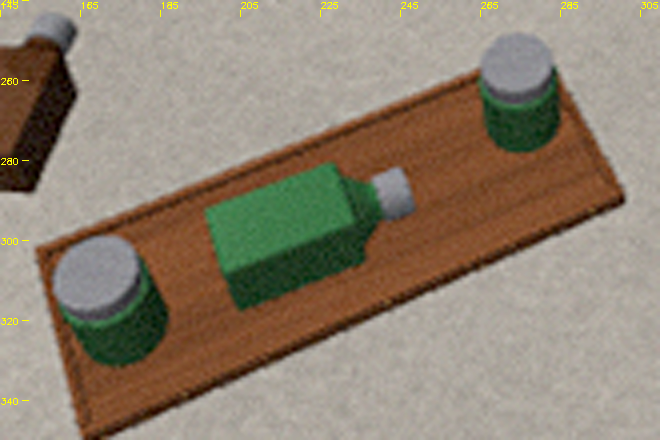

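View pics/c2.png

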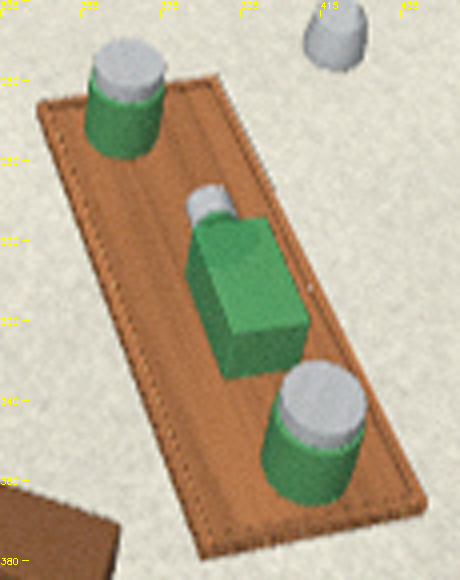

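View pics/c3.png

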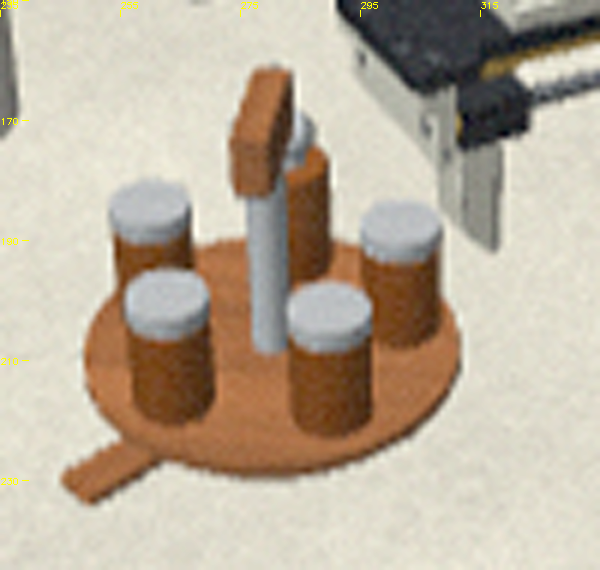

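View pics/c4.png

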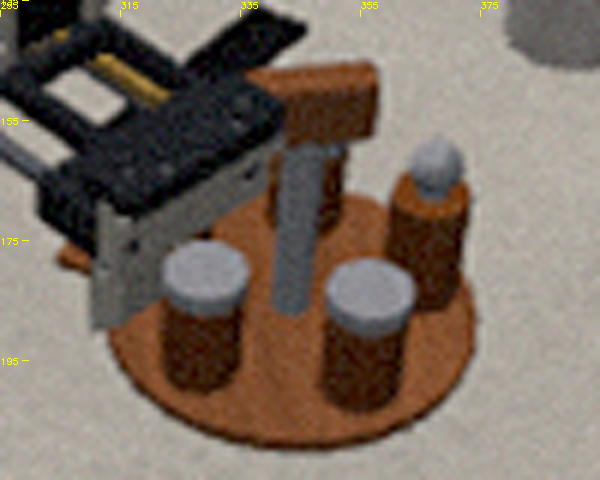

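```bash
python3 - <<'E'
from h import *
S=dict(np.load('pics/scene0.npz'));D=dict(np.load('pics/side0.npz'))
def p(c,n,z,*pts):
    print(n,[np.round(ray(c,u,v,z)[:2],4).tolist() for u,v in pts])
p(S,'bottle top S',.054,(196.25,292),(228.3,280.8),(233.8,297.5),(201,304.5))
p(D,'bottle top D',.054,(393,323),(411.75,320.5),(402,294),(383.75,296))
p(S,'cap end S',.031,(246,288)); p(D,'cap D',.045,(387,287.5))
p(S,'lids S',.073,(169.5,309.25),(274.25,256.75)); p(D,'lids D',.073,(415.25,340.75),(367.5,257.5))
p(S,'tray S',.014,(154.25,302.5),(166.25,350),(301.25,290)); p(D,'tray D',.014,(344.5,265.75),(388.75,259.25),(441.25,366.25),(385.75,379.25))
p(D,'tongue',.012,(245.5,229.7),(250.3,233.7))
p(D,'col',.024,(280,208.7));p(S,'col',.024,(343.3,187))
p(D,'ball',.106,(285,173.3));p(S,'ball',.106,(367.8,162.5))
p(S,'knobtop',.168,(295+377/6,135+66/6))
p(D,'knobtop',.168,(235+262/6,150+69/6),(235+292/6,150+72/6),(235+234/6,150+142/6),(235+272/6,150+146/6))
# disc ellipse fit check
for c,n in((S,'S'),(D,'D')):
    print(n,[proj(c,x).round(1).tolist() for x in ([.525,0,.193],)])
E
```

```text
bottle top S [[0.5126, -0.2989], [0.5369, -0.23], [0.5809, -0.2452], [0.5466, -0.3074]]
bottle top D [[0.5108, -0.3013], [0.5511, -0.3148], [0.5773, -0.2449], [0.5362, -0.2304]]
cap end S [[0.5667, -0.2052]]
cap D [[0.5634, -0.2067]]
lids S [[0.523, -0.3642], [0.5672, -0.1178]]
lids D [[0.5148, -0.368], [0.5597, -0.1236]]
tray S [[0.445, -0.378], [0.5643, -0.4108], [0.6505, -0.1074]]
tray D [[0.5268, -0.074], [0.6441, -0.1072], [0.5582, -0.4139], [0.4388, -0.3842]]
tongue [[0.3481, 0.1798], [0.3542, 0.1573]]
col [[0.4699, 0.2104]]
col [[0.4793, 0.2146]]
ball [[0.514, 0.265]]
ball [[0.5116, 0.2751]]
knobtop [[0.4902, 0.2469]]
knobtop [[0.486, 0.2422], [0.4976, 0.2333], [0.449, 0.1899], [0.4632, 0.1792]]
S [[298.9, 187.8]]
D [[332.5, 195.6]]
```

The crops confirm it: the green bottle with a grey cap at scene ~(215,297) lies in the tray between the green jars at (170,309) and (274,257). The ball jar is at scene (368,163) and the tongue at side (248,232). First I'll move above the cap.

>>> step_arm([
  [[-0.0356,0.0064,0,0],[-0.0356,0.0064,0,0],[-0.0356,0.0064,0,0],[-0.0356,0.0064,0,0],[-0.0356,0.0064,0,0],[-0.0356,0.0064,0,0],[0,0,0,0.116],[0,0,0,0.116]],
], hand=0.56)

```text
time: 0.82
tool_pos: [0.563, -0.2159, 0.1918]
tool_rot: [-3.14, -0.0, 1.33]
contact_force: [0.3, 0.0, -0.5]
opening: 0.052
```

>>> step_arm([
  [[0,0,0.03,0.116],[0,0,0.03,0],[0,0,0,0],[0,0,0,0],[0,0,0,0]],
])

```text
time: 1.23
tool_pos: [0.5641, -0.2139, 0.1343]
tool_rot: [3.14, 0.0, 1.223]
contact_force: [0.6, 0.2, 0.0]
opening: 0.0511
```

```bash
cat > look.py <<'E'
import sys
from h import *
n,tag=sys.argv[1],sys.argv[2]
cam(n,f'pics/{tag}.png')
o=robot.observe(); print({k:np.round(o[k],4).tolist() for k in('time','tool_pos','tool_rot','contact_force','opening','qpos')})
if len(sys.argv)>3:
    x,y,w,h,s=map(int,sys.argv[3:8])
    im=cv2.imread(f'pics/{tag}.png')[y:y+h,x:x+w]
    im=cv2.convertScaleAbs(cv2.resize(im,None,fx=s,fy=s,interpolation=cv2.INTER_CUBIC),alpha=1.5)
    for k in range(0,w,20): cv2.putText(im,str(x+k),(k*s,8),0,.3,(0,255,255)); cv2.line(im,(k*s,10),(k*s,16),(0,255,255))
    for k in range(0,h,20): cv2.putText(im,str(y+k),(0,k*s+4),0,.3,(0,255,255)); cv2.line(im,(22,k*s),(28,k*s),(0,255,255))
    cv2.imwrite(f'pics/{tag}.png',im)
E
python3 look.py wrist w1; python3 look.py side s1 320 200 150 180 3; python3 look.py scene e1 130 200 200 150 4
```

```text
{'time': 1.2833, 'tool_pos': [0.5645, -0.214, 0.1349], 'tool_rot': [3.1386, 0.0004, 1.2234], 'contact_force': [0.1141, 0.6731, -0.2453], 'opening': 0.0515, 'qpos': [-0.4894, 0.5313, 1.3858, 0.0, 1.2215, -0.142]}
{'time': 1.3333, 'tool_pos': [0.5645, -0.214, 0.135], 'tool_rot': [3.1381, 0.0004, 1.2234], 'contact_force': [-0.7323, -0.3856, 0.7745], 'opening': 0.0513, 'qpos': [-0.4893, 0.531, 1.3859, 0.0001, 1.2212, -0.1419]}
{'time': 1.3833, 'tool_pos': [0.5644, -0.214, 0.1349], 'tool_rot': [3.1382, 0.0005, 1.2233], 'contact_force': [0.1619, -0.4319, 0.2457], 'opening': 0.0511, 'qpos': [-0.4893, 0.531, 1.3863, 0.0, 1.2209, -0.1418]}
```

View pics/w1.png

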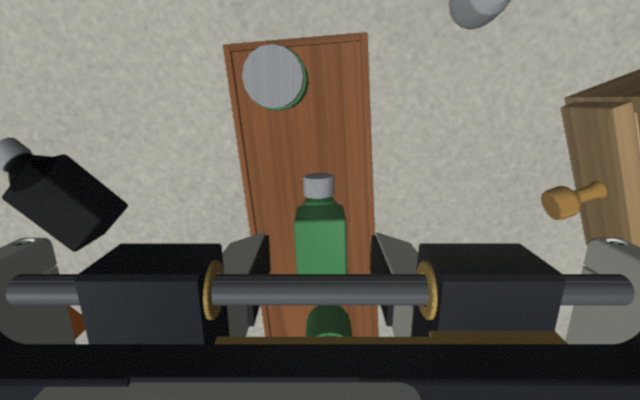

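View pics/s1.png

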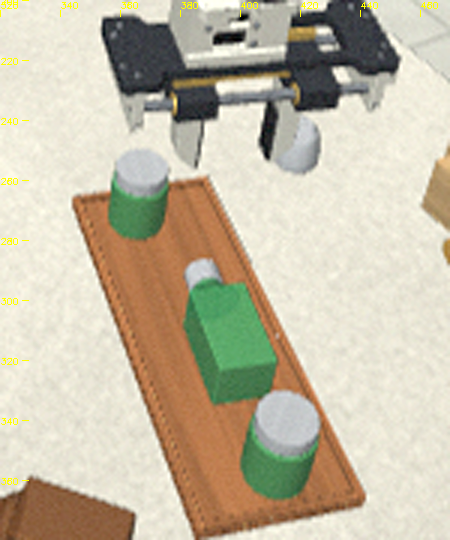

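View pics/e1.png

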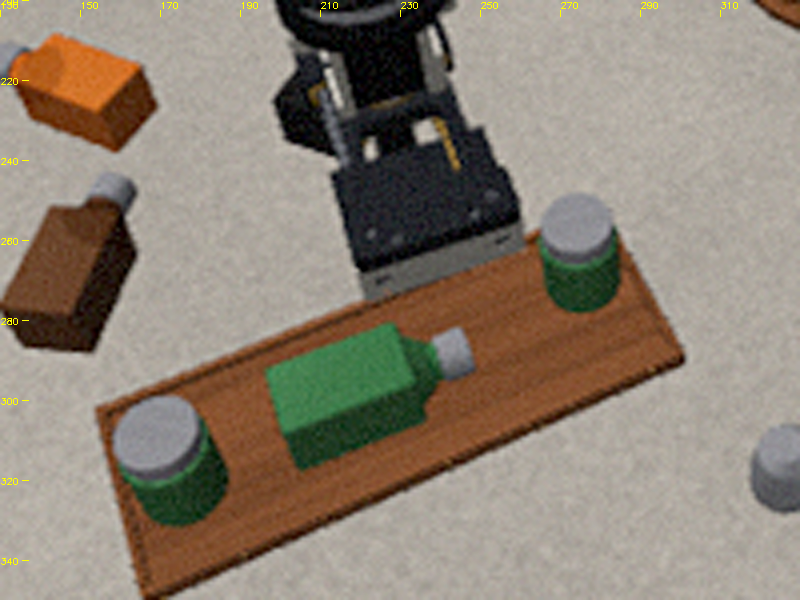

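```bash
python3 - <<'E'
from h import *
W=dict(np.load('pics/w1.npz'))
o=np.array([.5645,-.214]);a=1.2233
tx=np.array([np.cos(a),np.sin(a)]);ty=np.array([np.sin(a),-np.cos(a)])
for n,u,v,z in(('capend',318.5,174.5,.04),('capstart',318.5,198,.045),('bodyL',297,222,.054),('bodyR',345,222,.054),('bodyL2',296,270,.054),('bodyR2',347,270,.054),('jarb',274,76,.073)):
    q=ray(W,u,v,z)[:2]; print(n,q.round(4),'tool x,y',np.round([(q-o)@tx,(q-o)@ty],4))
E
```

```text
capend [ 0.5679 -0.2016] tool x,y [ 0.0128 -0.001 ]
capstart [ 0.5611 -0.2202] tool x,y [-0.007  -0.0011]
bodyL [ 0.5373 -0.2316] tool x,y [-0.0258 -0.0195]
bodyR [ 0.5761 -0.2457] tool x,y [-0.0259  0.0217]
bodyL2 [ 0.5201 -0.274 ] tool x,y [-0.0715 -0.0213]
bodyR2 [ 0.563  -0.2896] tool x,y [-0.0716  0.0244]
jarb [ 0.5652 -0.1173] tool x,y [ 0.0912 -0.0323]
```

Wrist picture: the cap runs from (318,175) to (318,198), centred between the fingers and aligned with the tool. Side and scene pictures show everything undisturbed. Next: descend and grip gently.

>>> step_arm([
  [[0.002,-0.001,0.03,0],[0,0,0.03,0],[0,0,0.03,0],[0,0,0.02,0],[0,0,0.01,0],[0,0,0,0],[0,0,0,0]],
])

```text
time: 1.97
tool_pos: [0.564, -0.2117, 0.014]
tool_rot: [3.14, 0.0, 1.223]
contact_force: [1.4, 1.0, 0.5]
opening: 0.0513
```

>>> step_arm([
  [[0,0,0,0],[0,0,0,0],[0,0,0,0],[0,0,0,0],[0,0,0,0],[0,0,0,0]],
], hand=0.0, force=10)

```text
time: 2.47
tool_pos: [0.5633, -0.2114, 0.0133]
tool_rot: [3.141, 0.0, 1.223]
contact_force: [0.4, 1.0, 0.4]
opening: 0.0158
```

>>> step_arm([
  [[0,0,0,0]],
])

```text
time: 2.55
tool_pos: [0.5632, -0.2114, 0.013]
tool_rot: [3.141, -0.0, 1.223]
contact_force: [0.1, -0.8, -0.6]
opening: 0.0095
```

```bash
python3 look.py wrist w2; python3 look.py scene e2 130 200 200 150 4
```

```text
{'time': 2.6, 'tool_pos': [0.5632, -0.2114, 0.013], 'tool_rot': [3.1415, -0.0, 1.2228], 'contact_force': [-0.5138, -0.1754, 0.53], 'opening': 0.0056, 'qpos': [-0.4864, 0.6657, 1.5171, 0.0001, 0.9587, -0.1384]}
{'time': 2.65, 'tool_pos': [0.5632, -0.2113, 0.0129], 'tool_rot': [3.1416, -0.0, 1.2228], 'contact_force': [-0.4712, 0.2808, 0.8496], 'opening': 0.0025, 'qpos': [-0.4864, 0.6658, 1.5171, 0.0, 0.9587, -0.1384]}
```

View pics/w2.png

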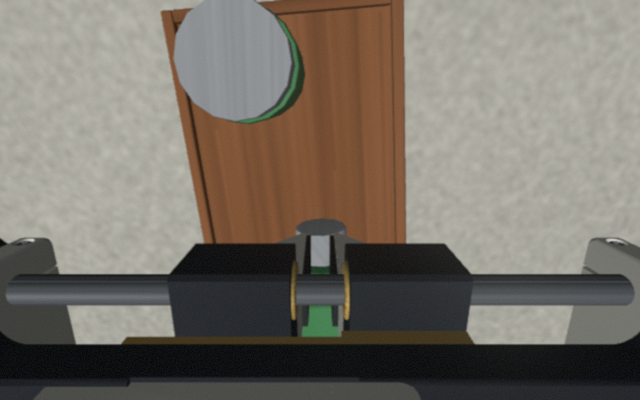

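View pics/e2.png

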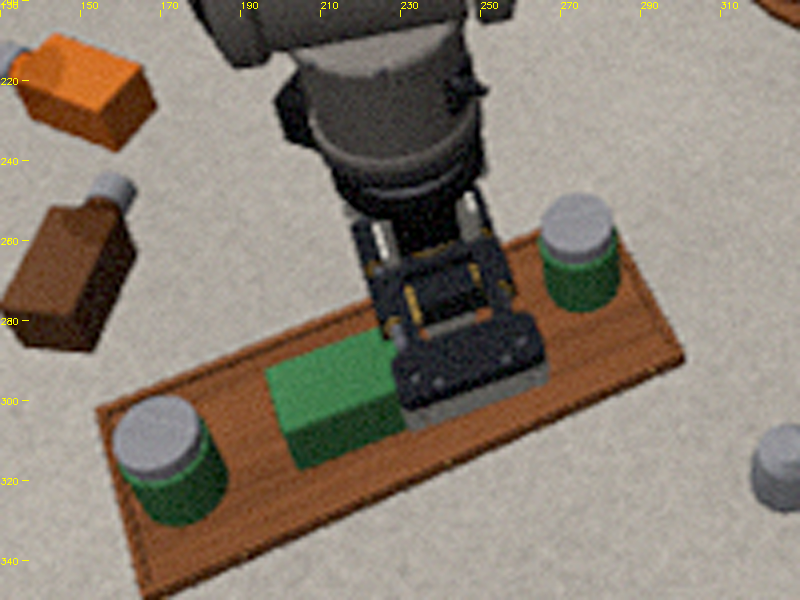

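>>> step_arm([
  [[0,0,0,0],[0,0,0,0],[0,0,0,0]],
])

```text
time: 2.9
tool_pos: [0.5631, -0.2114, 0.0129]
tool_rot: [-3.142, -0.0, 1.223]
contact_force: [-0.7, -0.6, 0.4]
opening: 0.0004
```

```bash
python3 look.py wrist w3 220 180 200 180 4; python3 look.py side s3 340 200 110 130 5
```

```text
{'time': 2.95, 'tool_pos': [0.5632, -0.2114, 0.0129], 'tool_rot': [3.1416, -0.0, 1.2228], 'contact_force': [-0.4234, -0.1766, -0.2708], 'opening': 0.0006, 'qpos': [-0.4864, 0.6659, 1.5171, 0.0, 0.9586, -0.1384]}
{'time': 3.0, 'tool_pos': [0.5632, -0.2114, 0.0129], 'tool_rot': [3.1415, -0.0, 1.2228], 'contact_force': [0.8326, 0.3498, 0.0908], 'opening': 0.0003, 'qpos': [-0.4864, 0.6659, 1.5171, 0.0, 0.9586, -0.1384]}
```

View pics/w3.png

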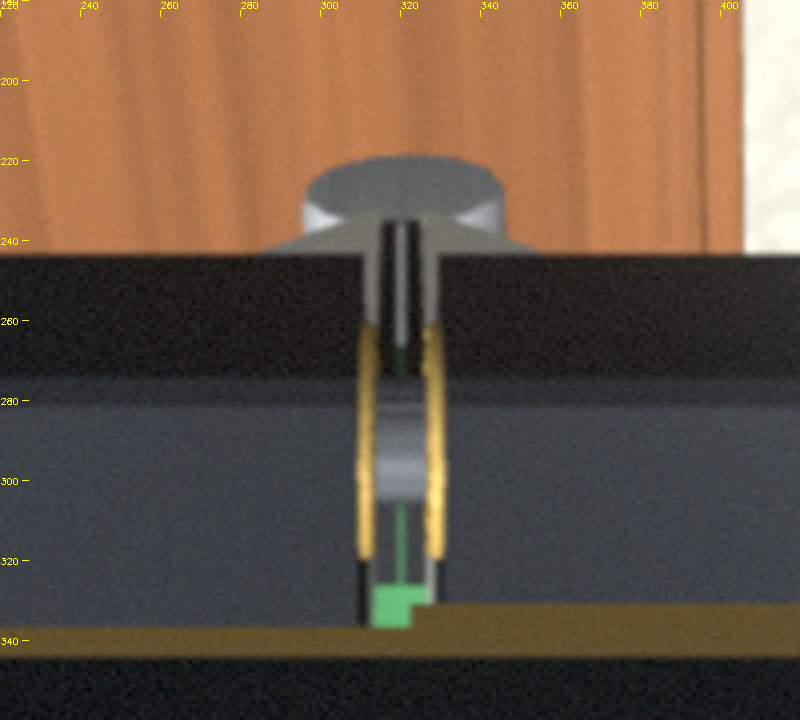

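View pics/s3.png

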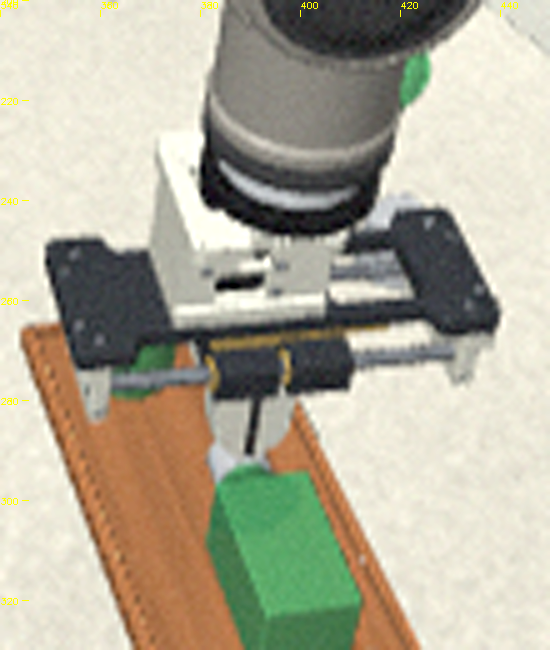

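```bash
python3 look.py scene e3 200 220 100 100 6;python3 - <<'E'
from h import *
for n in('side','scene','wrist'):
    c=dict(np.load({'side':'pics/s3.npz','scene':'pics/e3.npz','wrist':'pics/w3.npz'}[n]))
    for z in(.0129,.032,.045,.06): print(n,z,proj(c,[.5632,-.2114,z]).round(1))
E
```

```text
{'time': 3.05, 'tool_pos': [0.5632, -0.2114, 0.0129], 'tool_rot': [3.1416, -0.0, 1.2228], 'contact_force': [-0.2129, -0.2987, -0.8616], 'opening': 0.0005, 'qpos': [-0.4864, 0.6658, 1.5171, 0.0, 0.9586, -0.1385]}
side 0.0129 [386.5 297.8]
side 0.032 [387.4 292.5]
side 0.045 [388.1 288.9]
side 0.06 [388.9 284.6]
scene 0.0129 [243.9 292.6]
scene 0.032 [242.9 288.4]
scene 0.045 [242.2 285.4]
scene 0.06 [241.3 281.9]
wrist 0.0129 [319.4 228. ]
wrist 0.032 [319.3 240.5]
wrist 0.045 [319.3 250.6]
wrist 0.06 [319.2 264.1]
```

View pics/e3.png

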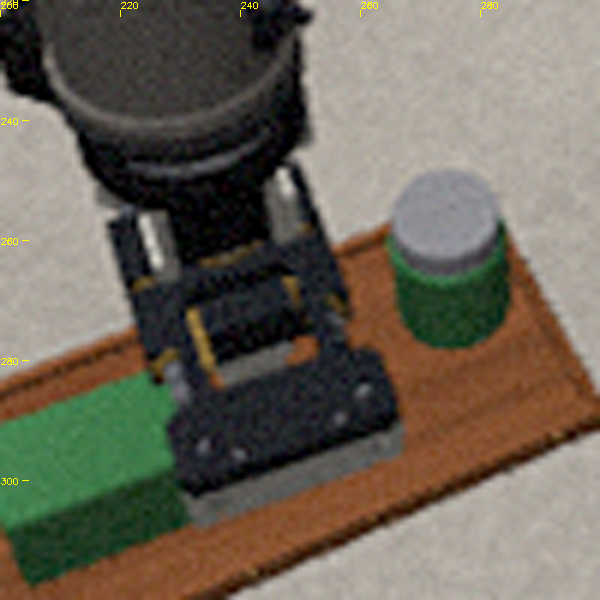

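```bash
python3 - <<'E'
from h import *
c=dict(np.load('pics/w3.npz'));a=1.2228
tx=np.array([np.cos(a),np.sin(a)]);ty=np.array([np.sin(a),-np.cos(a)])
for x in(.0095,-.0095):
  for z in(.0129,.032,.045,.06):
    q=np.array([.5632,-.2114])+tx*x; print(x,z,proj(c,[*q,z]).round(1))
S=dict(np.load('pics/s3.npz'))
for x in(.0095,-.0095):
  for z in(.0129,.032,.045):
    q=np.array([.5632,-.2114])+tx*x; print('side',x,z,proj(S,[*q,z]).round(1))
for v in(219,231):
  for z in (.017,.031,.045):
    q=ray(c,321,v,z)[:2]; print(v,z,(q-[.5632,-.2114])@tx)
E
```

```text
0.0095 0.0129 [319.3 213.2]
0.0095 0.032 [319.3 224.4]
0.0095 0.045 [319.2 233.5]
0.0095 0.06 [319.2 245.7]
-0.0095 0.0129 [319.4 242.4]
-0.0095 0.032 [319.3 256.2]
-0.0095 0.045 [319.3 267.2]
-0.0095 0.06 [319.3 282. ]
side 0.0095 0.0129 [385.5 294.7]
side 0.0095 0.032 [386.4 289.5]
side 0.0095 0.045 [387.  285.8]
side -0.0095 0.0129 [387.6 300.8]
side -0.0095 0.032 [388.5 295.6]
side -0.0095 0.045 [389.2 291.9]
219 0.017 0.007264757352473436
219 0.031 0.012291392373371809
219 0.045 0.01731802739427021
231 0.017 -0.00033633489410706446
231 0.031 0.005256024839812689
231 0.045 0.01084838457373243
```

```bash
python3 - <<'E'
from h import *
S=dict(np.load('pics/side0.npz'))
for z in(.1924,.2114,.2244):
  for x in(.479,.571):
    for y in(-.0095,.0095): print(z,x,y,proj(S,[x,y,z]).round(1))
im=S['frame'][150:215,280:380,::-1]
cv2.imwrite('pics/c5.png',cv2.convertScaleAbs(cv2.resize(im,None,fx=7,fy=7,interpolation=cv2.INTER_CUBIC),alpha=1.5))
E
```

```text
0.1924 0.479 -0.0095 [317.8 203. ]
0.1924 0.479 0.0095 [314.1 198.7]
0.1924 0.571 -0.0095 [350.4 192.9]
0.1924 0.571 0.0095 [346.5 188.9]
0.2114 0.479 -0.0095 [317.9 196.6]
0.2114 0.479 0.0095 [314.2 192.4]
0.2114 0.571 -0.0095 [350.9 186.7]
0.2114 0.571 0.0095 [346.9 182.7]
0.2244 0.479 -0.0095 [318.  192.2]
0.2244 0.479 0.0095 [314.3 188. ]
0.2244 0.571 -0.0095 [351.2 182.3]
0.2244 0.571 0.0095 [347.2 178.4]
```

View pics/c5.png

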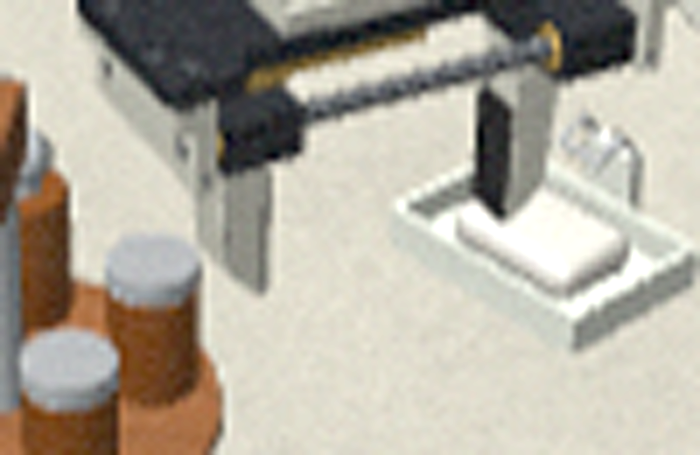

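The fingers shut just above the cap. Wrist row 233 and the first side picture both put the fingertips about 32 mm higher than the reported TCP z, so I'll apply that offset. Now: reopen, then lower carefully while watching the force.

>>> step_arm([
  [[0,0,-0.01,0],[0,0,0,0],[0,0,0,0],[0,0,0,0],[0,0,0,0],[0,0,0,0],[0,0,0,0],[0,0,0,0]],
], hand=0.56)

```text
time: 3.72
tool_pos: [0.5631, -0.2113, 0.0228]
tool_rot: [-3.141, -0.0, 1.223]
contact_force: [0.9, -0.1, 0.3]
opening: 0.0487
```

>>> step_arm([
  [[0,0,0.01,0],[0,0,0.01,0],[0,0,0.01,0],[0,0,0,0],[0,0,0,0]],
])

```text
time: 4.13
tool_pos: [0.5623, -0.2109, -0.0085]
tool_rot: [-3.139, -0.0, 1.223]
contact_force: [0.4, -0.7, 0.9]
opening: 0.0518
```

```bash
python3 look.py wrist w4; python3 look.py side s4 340 200 110 130 5
```

```text
{'time': 4.1833, 'tool_pos': [0.5629, -0.2112, -0.0077], 'tool_rot': [-3.1405, -0.0002, 1.2228], 'contact_force': [0.3603, 0.1681, 0.8098], 'opening': 0.0517, 'qpos': [-0.4864, 0.6939, 1.5309, 0.0, 0.9179, -0.1384]}
{'time': 4.2333, 'tool_pos': [0.5633, -0.2114, -0.0072], 'tool_rot': [-3.1416, -0.0, 1.2228], 'contact_force': [0.0384, -0.5403, -0.1069], 'opening': 0.0514, 'qpos': [-0.4864, 0.6932, 1.5305, 0.0, 0.9179, -0.1384]}
```

View pics/w4.png

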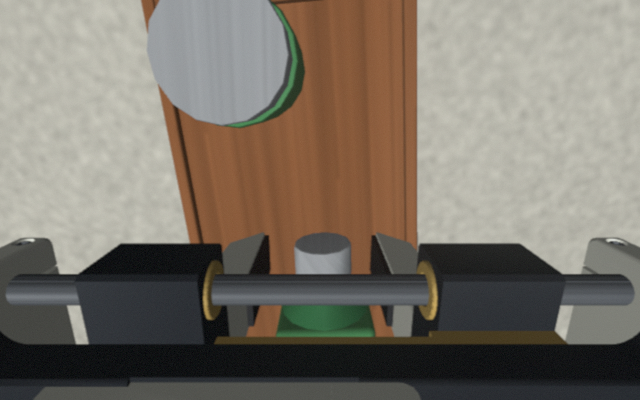

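View pics/s4.png

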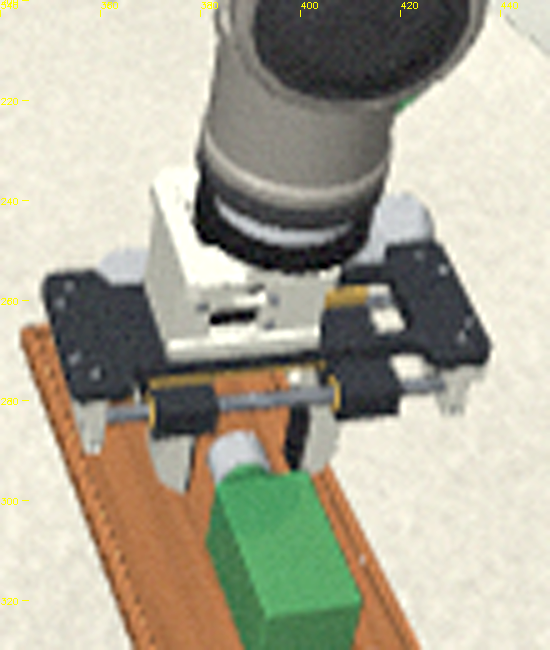

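The side picture confirms it: the fingers straddle the cap, with tips well above the floor. Lowering the last 11 mm and gripping.

>>> step_arm([
  [[0,0,0.006,0],[0,0,0.005,0],[0,0,0,0],[0,0,0,0]],
])

```text
time: 4.57
tool_pos: [0.5629, -0.2112, -0.0185]
tool_rot: [-3.141, -0.0, 1.223]
contact_force: [0.8, -1.1, 0.1]
opening: 0.0512
```

>>> step_arm([
  [[0,0,0,0],[0,0,0,0],[0,0,0,0],[0,0,0,0],[0,0,0,0],[0,0,0,0],[0,0,0,0]],
], hand=0.0, force=10)

```text
time: 5.15
tool_pos: [0.5634, -0.2115, -0.0179]
tool_rot: [3.141, 0.0, 1.223]
contact_force: [0.7, 0.1, 1.5]
opening: 0.0278
```

>>> step_arm([
  [[0,0,-0.01,0],[-0.003,0,-0.012,0],[-0.003,0,-0.012,0],[-0.004,0,-0.012,0],[-0.004,0,-0.01,0],[0,0,0,0],[0,0,0,0]],
])

```text
time: 5.73
tool_pos: [0.5594, -0.2251, 0.0395]
tool_rot: [3.138, -0.0, 1.222]
contact_force: [2.1, 2.4, 2.8]
opening: 0.0278
```

```bash
python3 look.py scene e5 140 220 170 130 4; python3 look.py side s5 335 200 120 180 3
```

```text
{'time': 5.7833, 'tool_pos': [0.5593, -0.2245, 0.039], 'tool_rot': [3.1389, -0.0005, 1.2224], 'contact_force': [1.0873, 1.8456, 3.2278], 'opening': 0.0279, 'qpos': [-0.5094, 0.6327, 1.4954, 0.0011, 1.0109, -0.1616]}
{'time': 5.8333, 'tool_pos': [0.5592, -0.2243, 0.0386], 'tool_rot': [3.1396, -0.0005, 1.2228], 'contact_force': [2.2485, 1.2132, 2.458], 'opening': 0.0279, 'qpos': [-0.5091, 0.6333, 1.4956, 0.0009, 1.0108, -0.1616]}
```

View pics/e5.png

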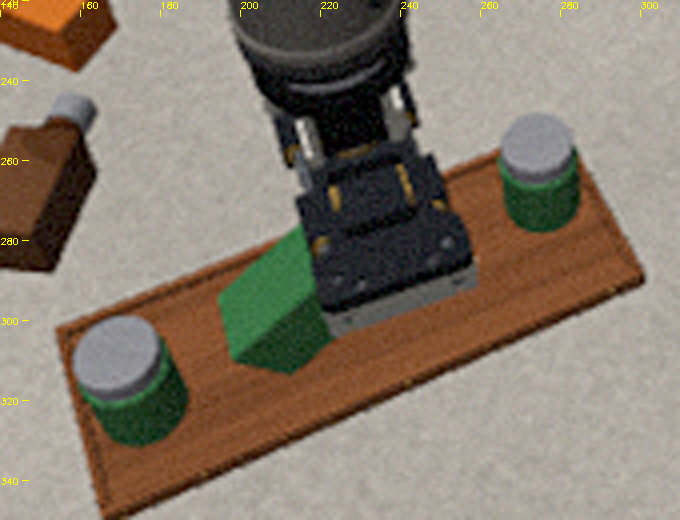

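View pics/s5.png

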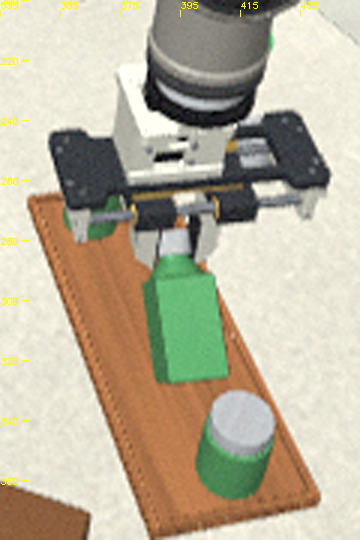

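The scene and side pictures show the bottle tilting about 40° with its cap pivoting in the pads and the foot on the tray. Continuing the lift so it hangs.

>>> step_arm([
  [[-0.006,0,-0.009,0],[-0.006,0,-0.007,0],[-0.006,0,-0.006,0],[-0.006,0,-0.005,0],[0,0,-0.005,0],[0,0,0,0],[0,0,0,0],[0,0,0,0]],
])

```text
time: 6.5
tool_pos: [0.55, -0.2468, 0.0697]
tool_rot: [-3.141, -0.0, 1.223]
contact_force: [-0.1, -0.4, -2.0]
opening: 0.0274
```

```bash
python3 look.py scene e6 140 220 170 130 4; python3 look.py side s6 335 200 120 180 3;python3 look.py wrist w6
```

```text
{'time': 6.55, 'tool_pos': [0.55, -0.2467, 0.0695], 'tool_rot': [-3.1408, -0.0003, 1.223], 'contact_force': [-0.2043, -0.94, -2.2281], 'opening': 0.0277, 'qpos': [-0.5488, 0.5984, 1.4624, 0.0001, 1.0815, -0.2011]}
{'time': 6.6, 'tool_pos': [0.55, -0.2467, 0.0695], 'tool_rot': [-3.1408, -0.0002, 1.2231], 'contact_force': [-0.4248, 0.2361, -1.4422], 'opening': 0.0274, 'qpos': [-0.5487, 0.5985, 1.4624, 0.0001, 1.0815, -0.2011]}
{'time': 6.65, 'tool_pos': [0.5501, -0.2467, 0.0695], 'tool_rot': [-3.1409, -0.0002, 1.2231], 'contact_force': [1.006, 0.0118, -2.5396], 'opening': 0.0275, 'qpos': [-0.5487, 0.5985, 1.4623, 0.0001, 1.0815, -0.2011]}
```

View pics/e6.png

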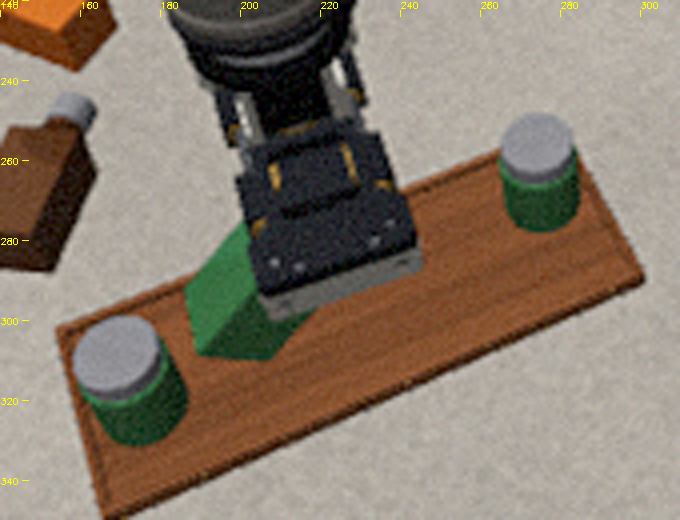

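View pics/s6.png

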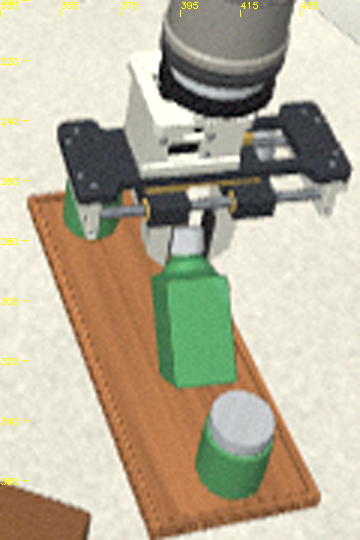

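The bottle now hangs free (wrist force about −2 N) but pad friction holds it tilted roughly 50°. Easing the grip so it can swing down.

>>> step_arm([
  [[0,0,0,0],[0,0,-0.006,0],[0,0,-0.006,0],[0,0,0,0],[0,0,0,0],[0,0,0,0]],
], hand=0.0, force=5)

```text
time: 7.15
tool_pos: [0.5503, -0.2471, 0.0822]
tool_rot: [3.141, 0.0, 1.223]
contact_force: [-0.4, -0.5, -3.7]
opening: 0.0278
```

```bash
python3 look.py scene e7 140 220 170 130 4; python3 look.py side s7 335 200 120 180 3
```

```text
{'time': 7.2, 'tool_pos': [0.5501, -0.247, 0.0819], 'tool_rot': [3.1416, 0.0, 1.2228], 'contact_force': [-0.6784, 0.5546, -2.9463], 'opening': 0.0281, 'qpos': [-0.5491, 0.5846, 1.4493, -0.0, 1.1076, -0.2011]}
{'time': 7.25, 'tool_pos': [0.5501, -0.2471, 0.0818], 'tool_rot': [-3.1414, -0.0, 1.2228], 'contact_force': [0.0468, 0.5717, -2.4477], 'opening': 0.0274, 'qpos': [-0.5492, 0.5848, 1.4494, -0.0, 1.1076, -0.2011]}
```

View pics/e7.png

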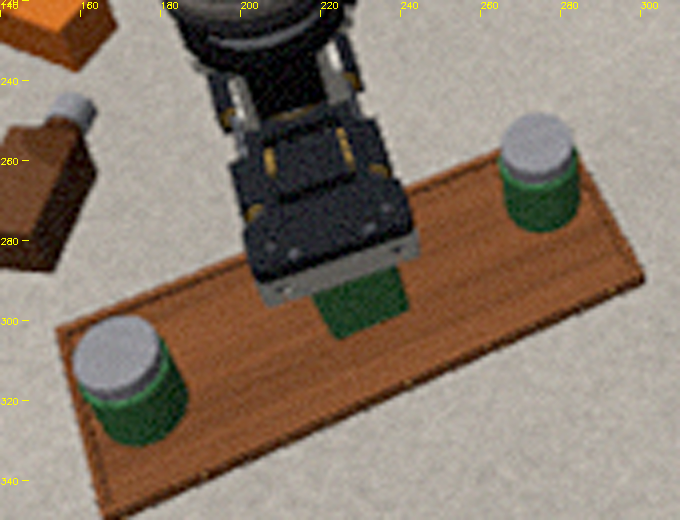

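View pics/s7.png

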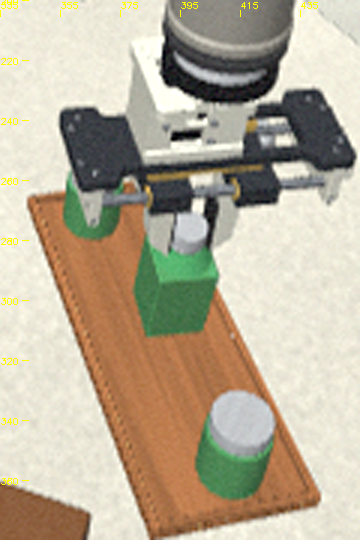

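```bash
cat > tri.py <<'E'
from h import *
def tri(c1,p1,c2,p2):
    A=[];b=[]
    for c,(u,v) in((c1,p1),(c2,p2)):
        f=200/np.tan(np.radians(float(c['fovy']))/2);R=c['R'];t=c['t']
        x,y=(u-c['cx'])/f,(v-c['cy'])/f
        A+=[R[0]-x*R[2],R[1]-y*R[2]];b+=[x*t[2]-t[0],y*t[2]-t[1]]
    X,r,_,_=np.linalg.lstsq(np.array(A),np.array(b),rcond=None); return X,r
E
python3 - <<'E'
from tri import *
S=dict(np.load('pics/e7.npz'));D=dict(np.load('pics/s7.npz'))
X,r=tri(S,(225,304.5),D,(404,309.3)); print(X,r)
tx=np.array([np.cos(1.223),np.sin(1.223)]);ty=np.array([np.sin(1.223),-np.cos(1.223)])
o=np.array([.55,-.247]); print('corner tool', (X[:2]-o)@tx,(X[:2]-o)@ty)
for z in np.arange(.0,.06,.005):
    q=ray(S,242,297,z); print(z.round(3),np.linalg.norm(q-X).round(4),((q[:2]-o)@tx).round(4),((q[:2]-o)@ty).round(4))
E
```

```text
[ 0.56930094 -0.26628543  0.02958501] [8.65802533e-06]
corner tool -0.0115524610126304 0.02471830846418477
0.0 0.0568 0.0313 0.002
0.005 0.053 0.0311 0.005
0.01 0.0497 0.0309 0.008
0.015 0.0468 0.0307 0.011
0.02 0.0445 0.0305 0.0139
0.025 0.0429 0.0304 0.0169
0.03 0.042 0.0302 0.0199
0.035 0.0419 0.03 0.0229
0.04 0.0427 0.0298 0.0259
0.045 0.0442 0.0296 0.0289
0.05 0.0464 0.0295 0.0319
0.055 0.0492 0.0293 0.0349
```

Triangulated, the foot's near corner is about 30 mm up and the bottle is within about 6° of vertical, hanging free. Centring it across the tray, squaring it to the tray and lowering.

>>> step_arm([
  [[0,-0.005,0,0],[0,-0.005,0,0],[0,0,0,-0.07],[0,0,0.006,0],[0,0,0.006,0],[0,0,0.005,0],[0,0,0,0],[0,0,0,0]],
])

```text
time: 7.92
tool_pos: [0.5405, -0.2435, 0.0644]
tool_rot: [-3.141, -0.0, 1.292]
contact_force: [-0.0, 0.0, -2.2]
opening: 0.0277
```

```bash
python3 look.py scene e8 140 220 170 130 4; python3 look.py side s8 335 200 120 180 3
```

```text
{'time': 7.9667, 'tool_pos': [0.5406, -0.2436, 0.0646], 'tool_rot': [-3.141, -0.0001, 1.2922], 'contact_force': [0.0146, -0.1463, -3.1421], 'opening': 0.0274, 'qpos': [-0.5525, 0.5883, 1.4979, -0.0001, 1.056, -0.2739]}
{'time': 8.0167, 'tool_pos': [0.5408, -0.2437, 0.0647], 'tool_rot': [-3.1413, -0.0, 1.2924], 'contact_force': [-0.1554, -0.4124, -2.6776], 'opening': 0.0277, 'qpos': [-0.5525, 0.5881, 1.4978, -0.0001, 1.056, -0.2741]}
```

View pics/e8.png

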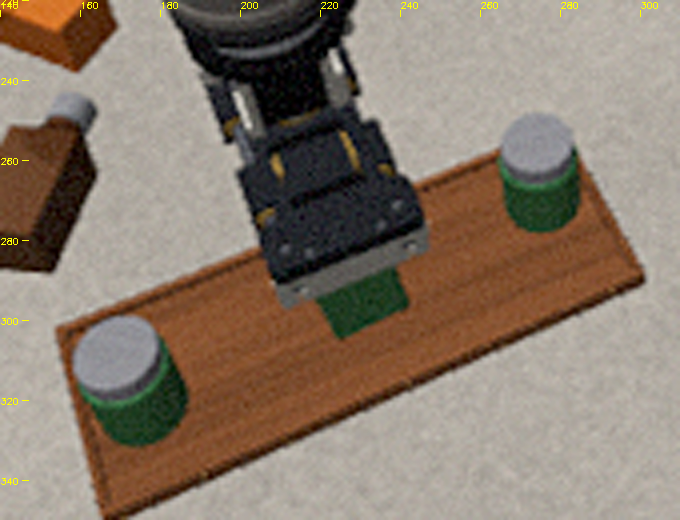

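View pics/s8.png

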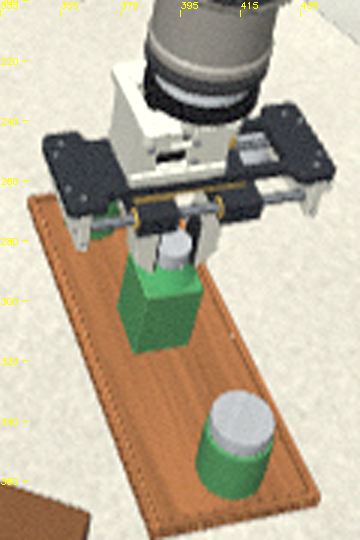

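Lowering slowly to contact.

>>> step_arm([
  [[0,0,0.003,0],[0,0,0.003,0],[0,0,0.002,0],[0,0,0,0],[0,0,0,0]],
])

```text
time: 8.43
tool_pos: [0.5423, -0.2436, 0.0602]
tool_rot: [3.137, 0.0, 1.293]
contact_force: [-2.0, 5.3, 18.5]
opening: 0.0284
```

>>> step_arm([
  [[0,0,0.002,0],[0,0,0.001,0],[0,0,0,0],[0,0,0,0]],
])

```text
time: 8.77
tool_pos: [0.5426, -0.2433, 0.0584]
tool_rot: [3.136, -0.0, 1.293]
contact_force: [-4.9, 7.9, 27.1]
opening: 0.0303
```

```bash
python3 look.py scene e9 180 260 90 60 8; python3 look.py side s9 355 260 70 80 7
```

```text
{'time': 8.8167, 'tool_pos': [0.5425, -0.2433, 0.0584], 'tool_rot': [3.1363, -0.0002, 1.2928], 'contact_force': [-3.9865, 7.373, 25.9711], 'opening': 0.0306, 'qpos': [-0.5513, 0.5949, 1.5054, 0.0019, 1.0363, -0.2743]}
{'time': 8.8667, 'tool_pos': [0.5426, -0.2433, 0.0584], 'tool_rot': [3.1363, -0.0002, 1.2928], 'contact_force': [-4.1079, 7.0573, 26.8842], 'opening': 0.0306, 'qpos': [-0.5513, 0.5949, 1.5053, 0.0019, 1.0363, -0.2743]}
```

View pics/e9.png

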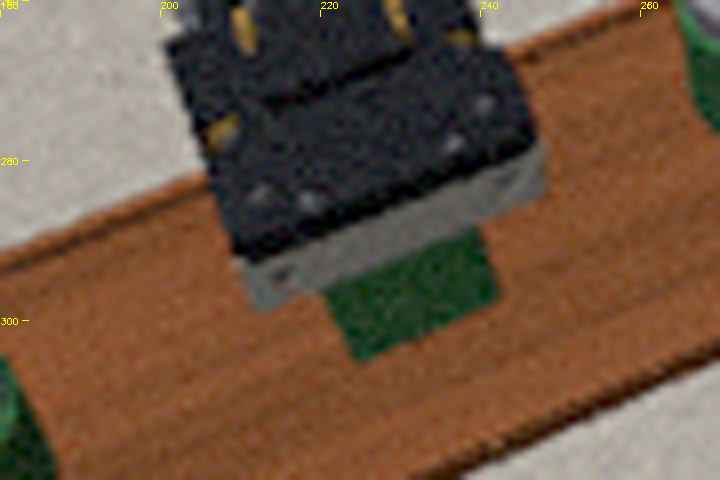

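View pics/s9.png

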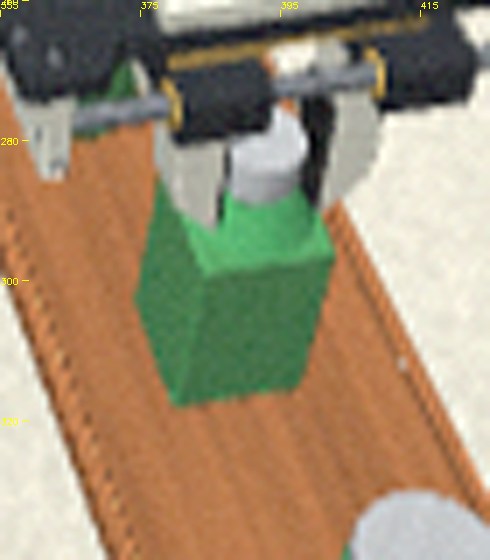

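The downward force climbed to 27 N: the fingertips are wedging on the shoulder (opening 0.0306). Backing off.

>>> step_arm([
  [[0,0,-0.003,0],[0,0,-0.003,0],[0,0,0,0],[0,0,0,0]],
])

```text
time: 9.2
tool_pos: [0.5417, -0.2439, 0.0609]
tool_rot: [3.139, 0.0, 1.293]
contact_force: [-1.1, 1.6, 8.0]
opening: 0.0281
```

```bash
python3 look.py scene f1 180 260 90 60 8; python3 look.py side g1 355 260 70 80 7;python3 look.py wrist w9
```

```text
{'time': 9.25, 'tool_pos': [0.5417, -0.2439, 0.0608], 'tool_rot': [3.1393, 0.0001, 1.2925], 'contact_force': [0.4336, 2.8726, 8.1884], 'opening': 0.0277, 'qpos': [-0.5524, 0.5928, 1.5015, 0.0006, 1.0451, -0.2744]}
{'time': 9.3, 'tool_pos': [0.5417, -0.2439, 0.0608], 'tool_rot': [3.1393, 0.0001, 1.2926], 'contact_force': [0.7526, 1.7348, 8.2888], 'opening': 0.028, 'qpos': [-0.5523, 0.5927, 1.5015, 0.0006, 1.0451, -0.2744]}
{'time': 9.35, 'tool_pos': [0.5417, -0.2439, 0.0608], 'tool_rot': [3.1393, 0.0001, 1.2926], 'contact_force': [0.2187, 2.0498, 8.5757], 'opening': 0.0278, 'qpos': [-0.5523, 0.5928, 1.5014, 0.0007, 1.0451, -0.2745]}
```

View pics/f1.png

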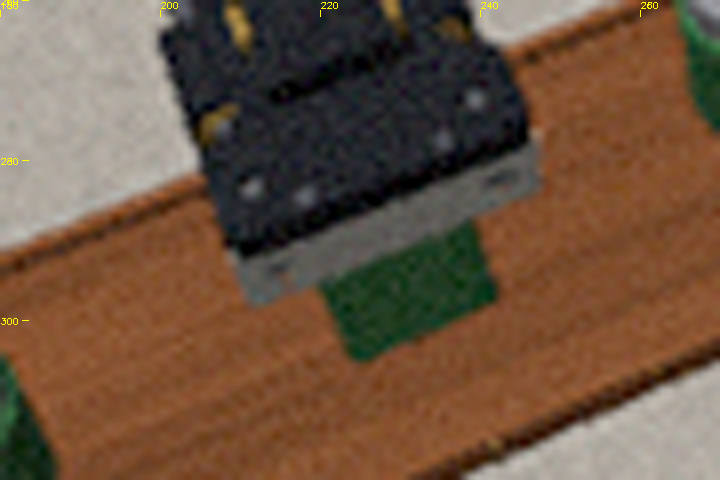

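View pics/g1.png

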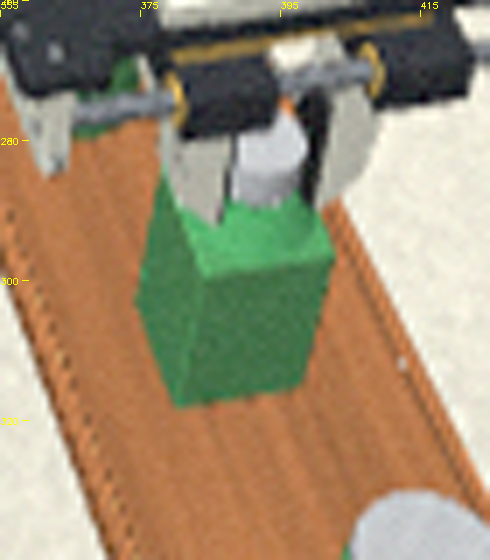

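View pics/w9.png

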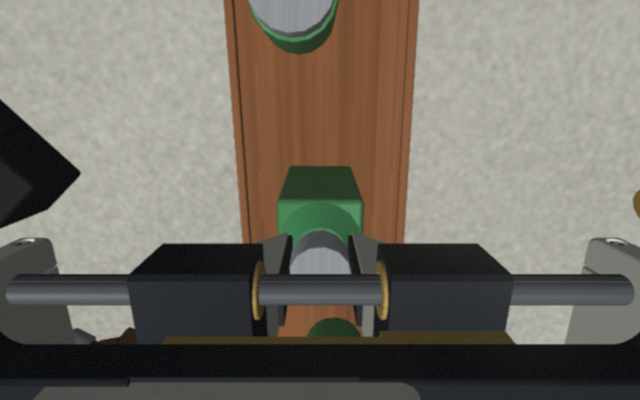

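```bash
python3 - <<'E'
from tri import *
W=dict(np.load('pics/w9.npz'));D=dict(np.load('pics/g1.npz'));S=dict(np.load('pics/f1.npz'))
a=1.2926;tx=np.array([np.cos(a),np.sin(a)]);ty=np.array([np.sin(a),-np.cos(a)]);o=np.array([.5417,-.2439])
def pr(n,c,u,v,zs):
    for z in zs:
        q=ray(c,u,v,z)[:2]-o; print(n,z,(q@tx).round(4),(q@ty).round(4))
pr('foot+y',W,320,167,(.008,.014,.02));pr('top+y',W,320,206,(.075,.08,.084,.088))
pr('foot-y L',D,380.3,317.9,(.008,.014));pr('foot -y R',D,355+297/7,260+387/7,(.008,.014));pr('top-y L',D,384.3,299.3,(.08,.084,.09));pr('top-y R',D,355+335/7,260+258/7,(.08,.084,.09))
pr('S foot',S,180+358/8,260+362/8,(.008,.014));pr('S foot2',S,180+498/8,260+297/8,(.008,.014))
E
```

```text
foot+y 0.008 0.0274 0.0006
foot+y 0.014 0.0285 0.0006
foot+y 0.02 0.0297 0.0006
top+y 0.075 0.0184 0.0004
top+y 0.08 0.02 0.0004
top+y 0.084 0.0213 0.0004
top+y 0.088 0.0226 0.0004
foot-y L 0.008 -0.0129 -0.0204
foot-y L 0.014 -0.0172 -0.0226
foot -y R 0.008 -0.0137 0.0213
foot -y R 0.014 -0.018 0.0189
top-y L 0.08 -0.018 -0.021
top-y L 0.084 -0.0211 -0.0225
top-y L 0.09 -0.0257 -0.0249
top-y R 0.08 -0.0195 0.0218
top-y R 0.084 -0.0226 0.02
top-y R 0.09 -0.0272 0.0174
S foot 0.008 -0.013 0.02
S foot 0.014 -0.0131 0.0235
S foot2 0.008 0.0302 0.0183
S foot2 0.014 0.0297 0.0219
```

The bottle leans about 6–7°: foot at tool x −13…+29 mm, top centred. Nudging the cap +8 mm while the foot edge bears on the floor, to set it square.

>>> step_arm([
  [[0.003,0,0,0],[0.003,0,0,0],[0.002,0,0,0],[0,0,0,0],[0,0,0,0]],
])

```text
time: 9.77
tool_pos: [0.5435, -0.2367, 0.0603]
tool_rot: [3.14, 0.001, 1.293]
contact_force: [0.2, -2.1, 4.7]
opening: 0.0277
```

```bash
python3 look.py side g2 355 260 70 80 7;python3 look.py wrist w10
```

```text
{'time': 9.8167, 'tool_pos': [0.5435, -0.2367, 0.0603], 'tool_rot': [3.14, 0.0011, 1.2928], 'contact_force': [-0.2471, -2.1186, 5.835], 'opening': 0.0278, 'qpos': [-0.5396, 0.5917, 1.5052, -0.0008, 1.0429, -0.2613]}
{'time': 9.8667, 'tool_pos': [0.5435, -0.2367, 0.0603], 'tool_rot': [3.14, 0.0011, 1.2928], 'contact_force': [0.288, -2.3765, 4.3746], 'opening': 0.0276, 'qpos': [-0.5397, 0.5917, 1.5052, -0.0007, 1.0429, -0.2613]}
```

View pics/g2.png

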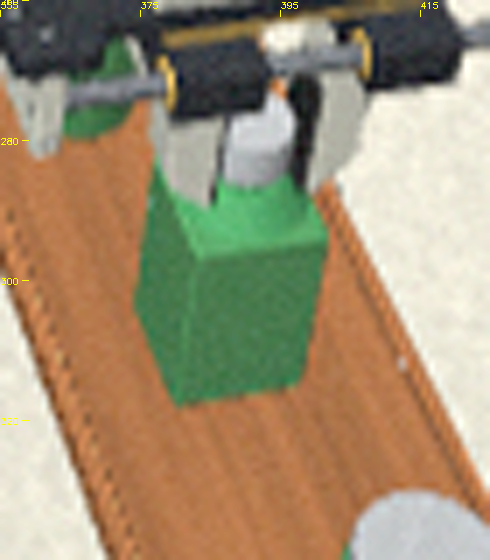

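View pics/w10.png

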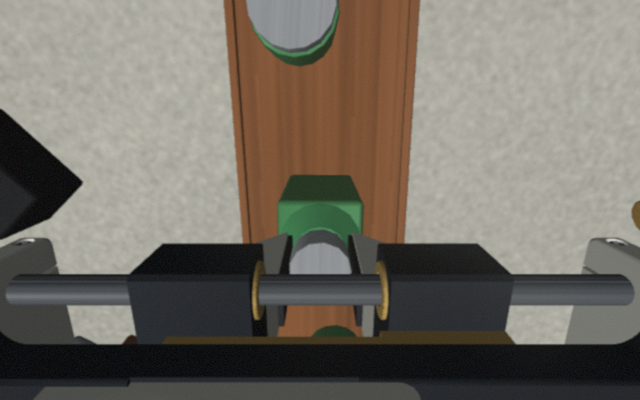

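The foot stayed put and the cap came over. The side face is now full length (side rows 296→318), so it is upright. Relieving the load slightly and releasing.

>>> step_arm([
  [[0,0,-0.001,0],[0,0,0,0],[0,0,0,0]],
])

```text
time: 10.12
tool_pos: [0.5427, -0.2358, 0.0605]
tool_rot: [-3.141, -0.0, 1.293]
contact_force: [-0.6, -0.1, 1.3]
opening: 0.0277
```

>>> step_arm([
  [[0,0,0,0],[0,0,0,0],[0,0,0,0],[0,0,0,0],[0,0,0,0],[0,0,0,0]],
], hand=0.6)

```text
time: 10.62
tool_pos: [0.543, -0.2359, 0.0609]
tool_rot: [-3.142, -0.0, 1.293]
contact_force: [-0.4, -1.0, 0.5]
opening: 0.0547
```

```bash
python3 look.py side g3 355 260 70 80 7;python3 look.py wrist w11
```

```text
{'time': 10.6667, 'tool_pos': [0.543, -0.2359, 0.0609], 'tool_rot': [-3.1415, -0.0001, 1.2928], 'contact_force': [0.2233, 0.4576, -0.1073], 'opening': 0.0548, 'qpos': [-0.5393, 0.5908, 1.5052, 0.0001, 1.0457, -0.2614]}
{'time': 10.7167, 'tool_pos': [0.543, -0.2359, 0.0609], 'tool_rot': [-3.1416, -0.0001, 1.2928], 'contact_force': [0.4394, -0.1559, 0.3863], 'opening': 0.0548, 'qpos': [-0.5393, 0.5907, 1.5051, 0.0001, 1.0457, -0.2614]}
```

View pics/g3.png

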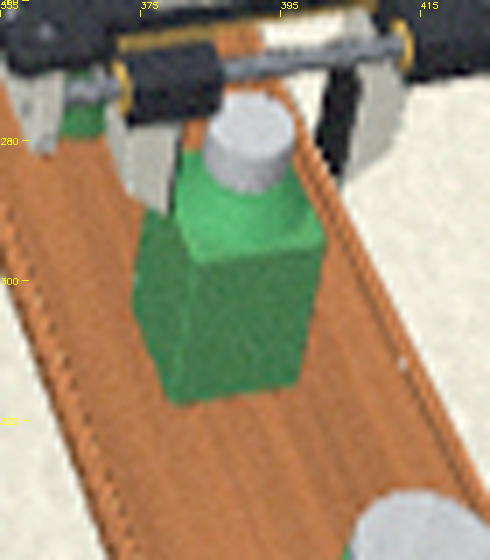

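View pics/w11.png

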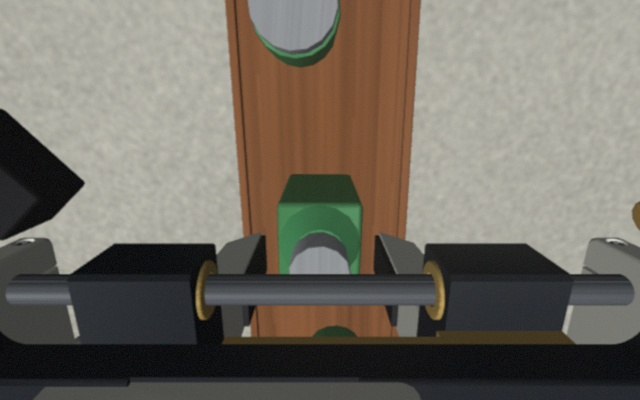

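The bottle stands free and upright with a round cap on top, between the jars. Retreating up, then to the carousel.

>>> step_arm([
  [[0,0,-0.02,0],[0,0,-0.035,0],[0,0,-0.035,0],[0,0,-0.035,0],[0,0,0,0]],
])

```text
time: 11.13
tool_pos: [0.5462, -0.2378, 0.1938]
tool_rot: [3.129, 0.003, 1.293]
contact_force: [0.5, -0.2, 0.6]
opening: 0.0552
```

>>> step_arm([
  [[0.0343,-0.0158,0,0],[0.0343,-0.0158,0,0],[0.0343,-0.0158,0,0],[0.0343,-0.0158,0,0],[0.0343,-0.0158,0,0],[0.0343,-0.0158,0,0]],
])

```text
time: 11.63
tool_pos: [0.5077, -0.0105, 0.1859]
tool_rot: [3.141, -0.0, 1.292]
contact_force: [1.2, -0.3, -0.6]
opening: 0.0549
```

```bash
python3 look.py scene h1; python3 look.py side h2
```

```text
{'time': 11.6833, 'tool_pos': [0.5062, -0.0042, 0.186], 'tool_rot': [-3.1397, -0.0037, 1.2959], 'contact_force': [-2.1887, 6.4406, -0.6001], 'opening': 0.0552, 'qpos': [-0.1625, 0.3142, 1.585, 0.0041, 1.244, 0.1111]}
{'time': 11.7333, 'tool_pos': [0.5071, -0.0074, 0.1861], 'tool_rot': [-3.1409, -0.0015, 1.298], 'contact_force': [0.5689, -0.2016, 0.6579], 'opening': 0.0551, 'qpos': [-0.1669, 0.3153, 1.5829, 0.0017, 1.2438, 0.1054]}
```

View pics/h1.png

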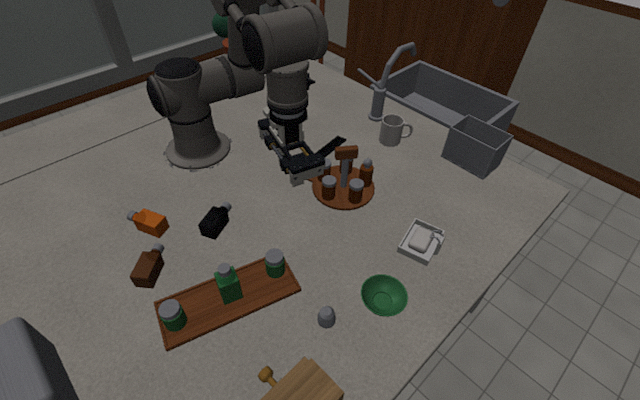

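View pics/h2.png

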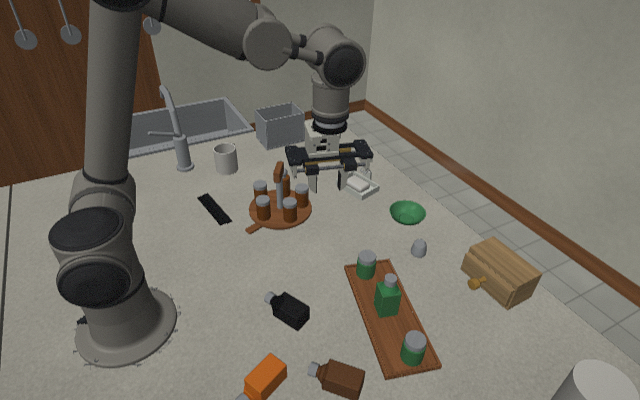

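Both pictures show the bottle upright between its jars and nothing else disturbed. On to a viewing position by the carousel.

>>> step_arm([
  [[0.0327,-0.0208,0,0],[0.0327,-0.0208,0,0],[0.0327,-0.0208,0,0],[0.0327,-0.0208,0,0],[0.0327,-0.0208,0,0],[0,0,0,0.103],[0,0,0,0.103],[0,0,0,0.103]],
])

```text
time: 12.4
tool_pos: [0.4532, 0.1741, 0.1859]
tool_rot: [3.141, -0.0, 0.981]
contact_force: [-0.3, -0.3, -0.5]
opening: 0.0553
```

>>> step_arm([
  [[0,0,0,0],[0,0,0,0],[0,0,0,0]],
])

```text
time: 12.65
tool_pos: [0.4534, 0.1733, 0.1859]
tool_rot: [3.141, -0.0, 0.986]
contact_force: [-0.6, 0.4, -0.0]
opening: 0.0555
```

```bash
python3 look.py wrist w12;python3 look.py scene i1 295 120 100 90 6;python3 look.py side i2 235 140 100 100 6
```

```text
{'time': 12.7, 'tool_pos': [0.4534, 0.1733, 0.1859], 'tool_rot': [3.1415, 0.0, 0.9855], 'contact_force': [-0.2556, 0.4671, -0.3562], 'opening': 0.0552, 'qpos': [0.207, 0.2758, 1.6402, -0.0001, 1.2255, 0.7923]}
{'time': 12.75, 'tool_pos': [0.4534, 0.1733, 0.1859], 'tool_rot': [3.1415, -0.0001, 0.985], 'contact_force': [-0.2042, -0.2836, 0.3406], 'opening': 0.055, 'qpos': [0.2071, 0.2757, 1.6403, -0.0, 1.2255, 0.793]}
{'time': 12.8, 'tool_pos': [0.4533, 0.1734, 0.1859], 'tool_rot': [3.1415, -0.0, 0.9847], 'contact_force': [-0.3305, 0.023, 0.2151], 'opening': 0.0555, 'qpos': [0.2072, 0.2757, 1.6403, -0.0001, 1.2255, 0.7934]}
```

View pics/w12.png

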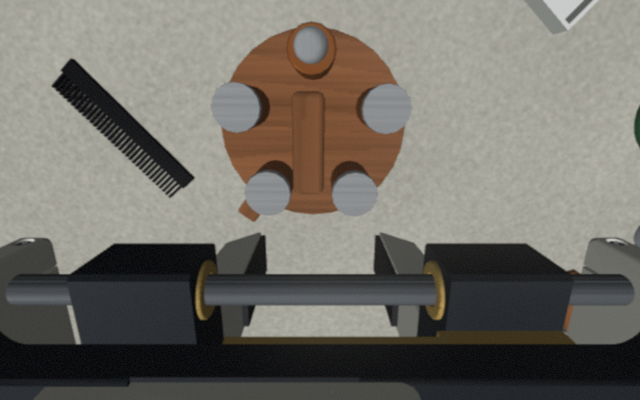

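View pics/i1.png

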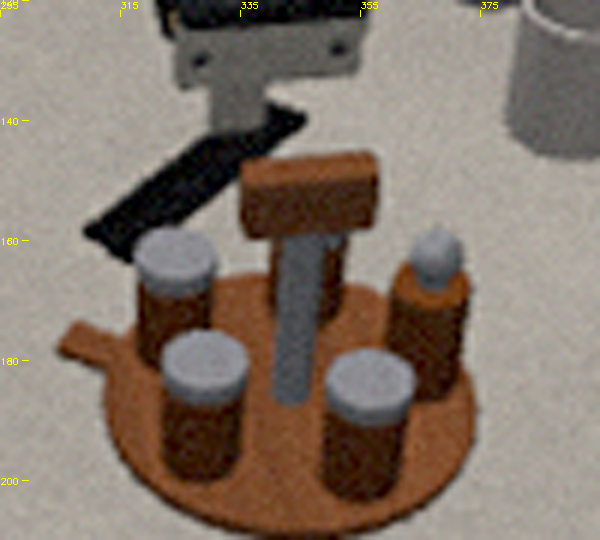

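View pics/i2.png

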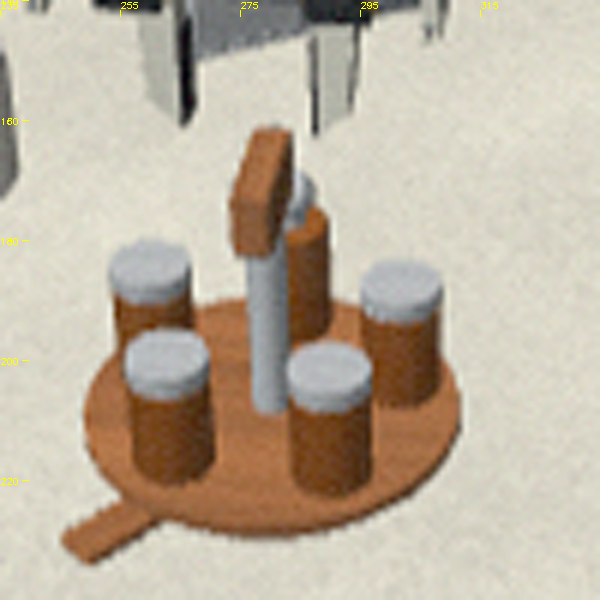

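```bash
python3 - <<'E'
from h import *
W=dict(np.load('pics/w12.npz'))
def g(u,v,z): return ray(W,u,v,z)[:2]
im=W['frame']
# disc fit by color: brown hue
hsv=cv2.cvtColor(im,cv2.COLOR_RGB2HSV)
disc=g(313,120,.024); kn=[g(308,92.5,.168),g(308,192.5,.168)]
print('disc',disc.round(4),'rad',[np.linalg.norm(g(*p,.024)-disc).round(4) for p in((221,120),(405,120),(313,27.5),(313,214))])
k=kn[0]-kn[1]; print('knob c',((kn[0]+kn[1])/2).round(4),'len',np.linalg.norm(k).round(4),'ang',np.degrees(np.arctan2(k[1],k[0])))
ball=g(311,45,.106); print('ball',ball.round(4))
L=[g(*p,.09) for p in((237,107),(387,108),(268,193.5),(355,193.5))]
print('lids',np.round(L,4))
P=np.array([ball]+L); c=P.mean(0); print('centroid',c.round(4), np.linalg.norm(P-c,axis=1).round(4),np.degrees(np.arctan2(*(P-c).T[::-1])).round(1))
for a,b in((c,'c'),(disc,'d')):
    d=ball-a; print(b,np.degrees(np.arctan2(d[1],d[0])))
    for t in([.351,.1686],):
        e=np.array(t)-a; print('tongue',np.degrees(np.arctan2(e[1],e[0])),np.linalg.norm(e))
for p in((241,210),(255,220.5),(248,216)): print('tong W',g(*p,.012).round(4))
E
```

```text
disc [0.4785 0.2229] rad [np.float64(0.0942), np.float64(0.0942), np.float64(0.0861), np.float64(0.1017)]
knob c [0.4743 0.2174] len 0.0616 ang 55.88507097581981
ball [0.5114 0.2718]
lids [[0.4351 0.2686]
 [0.5378 0.1995]
 [0.4129 0.1946]
 [0.4771 0.152 ]]
centroid [0.4749 0.2173] [0.0656 0.0649 0.0654 0.066  0.0654] [  56.2  127.7  -15.7 -159.8  -88. ]
c 56.20290461921069
tongue -158.5383283123281 0.13310765443412512
d 56.043786688974784
tongue -156.90728781345342 0.13856382442713608
tong W [0.3535 0.1847]
tong W [0.3592 0.1656]
tong W [0.3558 0.1745]
```

```bash
python3 - <<'E'
from h import *
def z(n,x,y,w,h,s,o):
    im=dict(np.load(f'pics/{n}.npz'))['frame'][y:y+h,x:x+w,::-1]
    cv2.imwrite(o,cv2.convertScaleAbs(cv2.resize(im,None,fx=s,fy=s,interpolation=cv2.INTER_CUBIC),alpha=1.6))
z('w12',225,180,60,50,12,'pics/z1.png'); z('i2',240,215,40,25,16,'pics/z2.png'); z('i1',300,165,40,30,16,'pics/z3.png')
E
```

```text
(no output)
```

View pics/z1.png

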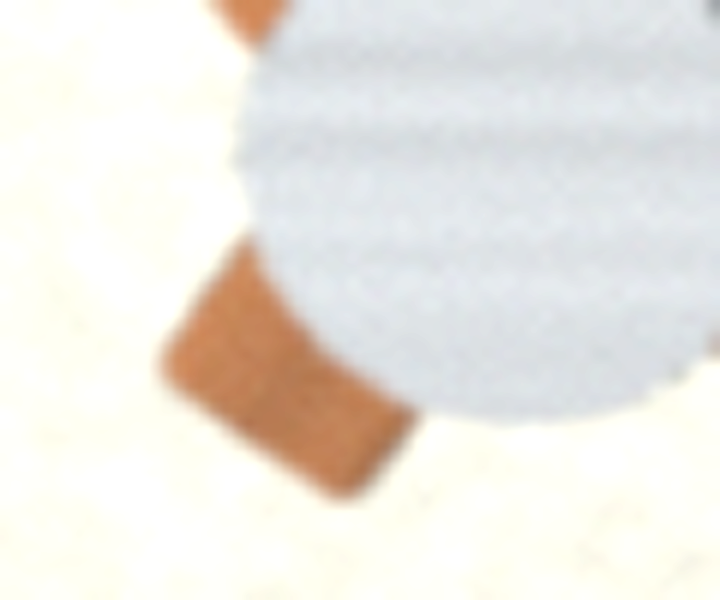

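View pics/z2.png

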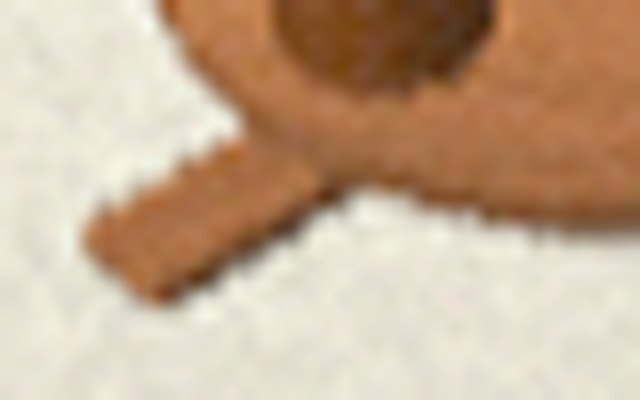

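View pics/z3.png

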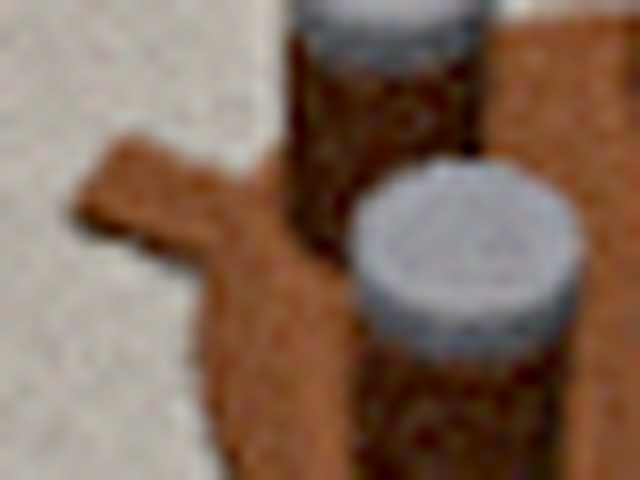

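```bash
python3 - <<'E'
from h import *
W=dict(np.load('pics/w12.npz'));D=dict(np.load('pics/i2.npz'));S=dict(np.load('pics/i1.npz'))
A=np.array([.4747,.2173])
def an(d): return np.degrees(np.arctan2(d[1],d[0]))%360
w=lambda x,y,z=.012: ray(W,225+x/12,180+y/12,z)[:2]
p,q=w(160,368),w(345,502); print('W mid',(p+q)/2,'width',np.linalg.norm(p-q),'dir',an((p+q)/2-A),np.linalg.norm((p+q)/2-A),'perp',an(p-q)+90,'edges',an(p-w(248,240)),an(q-w(415,415)))
d=lambda x,y: ray(D,240+x/16,215+y/16,.012)[:2]
p,q=d(85,235),d(160,300);print('D',(p+q)/2,np.linalg.norm(p-q),an((p+q)/2-A),'edges',an(p-d(240,140)),an(q-d(325,190)))
s=lambda x,y: ray(S,300+x/16,165+y/16,.012)[:2]
p,q=s(125,135),s(78,205);print('S',(p+q)/2,np.linalg.norm(p-q),an((p+q)/2-A),'edges',an(p-s(230,180)),an(q-s(205,255)))
# axis from disc ellipse / knob in D,S : jar lids
def fit(c,pts,z=.09): return np.array([ray(c,u,v,z)[:2] for u,v in pts])
LD=fit(D,[(235+150/6,140+268/6),(235+166/6,140+358/6),(235+329/6,140+371/6),(235+401/6,140+288/6)])
LS=fit(S,[(295+176/6,120+258/6),(295+205/6,120+363/6),(295+371/6,120+379/6)])
from scipy.optimize import least_squares
for n,L in(('D',LD),('S',LS)):
    r=least_squares(lambda x:np.linalg.norm(L-x,axis=1)-.066,A).x; print(n,'axis',r.round(4),[round(an(l-r),1) for l in L])
E
```

```text
W mid [0.35377695 0.17543376] width 0.021642792738637156 dir 199.09698472052582 0.12796549083252862 perp 197.65278107209662 edges 200.68632111533384 197.39089054936795
D [0.35048949 0.16879836] 0.023257735786758892 201.32961963526006 edges 199.59163347808797 201.62354280283697
S [0.35702398 0.17531315] 0.022442593169675003 199.63641936147482 edges 195.08907088267105 197.62203212135586
D axis [0.4733 0.2141] [np.float64(129.2), np.float64(199.4), np.float64(271.9), np.float64(341.9)]
S axis [0.4759 0.2179] [np.float64(201.7), np.float64(272.6), np.float64(344.7)]
```

Wrist picture: the ball jar is at (311,45), the knob bar runs (308,92)–(308,193) in line with the tool, and the tongue tip is at (246,216). That gives axis (0.4747, 0.2173), ball jar at about 56.1° and tongue at about 199.6°, so the turn needed is about +143.5°. Moving over the knob and down.

>>> step_arm([
  [[0.0242,-0.0033,0,0],[0.0242,-0.0032,0,0],[0,0,0.03,0],[0,0,0.03,0],[0,0,0.014,0],[0,0,0.01,0],[0,0,0,0],[0,0,0,0]],
])

```text
time: 13.47
tool_pos: [0.4749, 0.2176, 0.1023]
tool_rot: [3.141, -0.0, 0.984]
contact_force: [0.6, 0.3, 1.1]
opening: 0.0551
```

```bash
python3 look.py scene j1 295 100 100 100 6;python3 look.py side j2 235 120 100 120 5
```

```text
{'time': 13.5167, 'tool_pos': [0.4754, 0.2177, 0.1029], 'tool_rot': [3.1403, -0.0015, 0.9838], 'contact_force': [-0.3517, 0.168, 0.3367], 'opening': 0.0554, 'qpos': [0.2828, 0.4279, 1.6618, -0.0, 1.05, 0.8698]}
{'time': 13.5667, 'tool_pos': [0.4756, 0.2178, 0.1032], 'tool_rot': [3.1399, -0.002, 0.9838], 'contact_force': [-0.2987, -0.2923, 0.7958], 'opening': 0.0551, 'qpos': [0.2828, 0.4274, 1.6617, -0.0, 1.0499, 0.8698]}
```

View pics/j1.png

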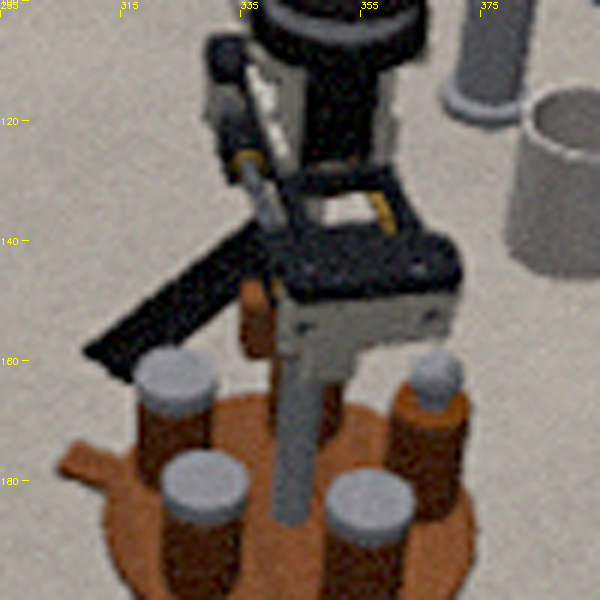

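View pics/j2.png

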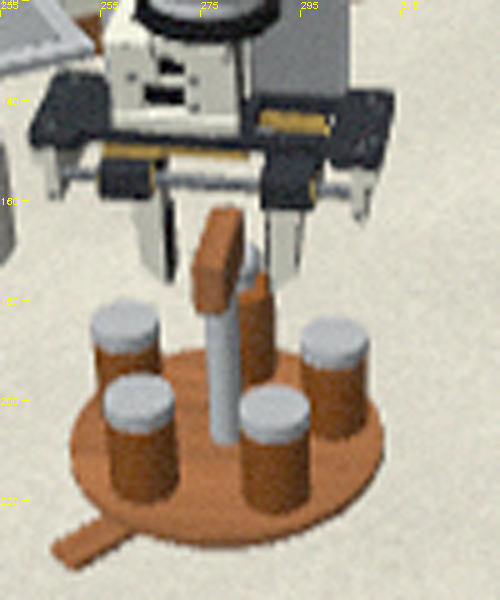

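The fingers straddle the knob, with tips clear above the jar tops. Gripping.

>>> step_arm([
  [[0,0,0,0],[0,0,0,0],[0,0,0,0],[0,0,0,0],[0,0,0,0],[0,0,0,0],[0,0,0,0],[0,0,0,0]],
], hand=0.0, force=20)

```text
time: 14.23
tool_pos: [0.474, 0.218, 0.102]
tool_rot: [-3.141, 0.0, 0.984]
contact_force: [-2.5, 3.1, 2.1]
opening: 0.0199
```

>>> step_arm([
  [[0,0,0,-0.05],[0,0,0,-0.08],[0,0,0,-0.08],[0,0,0,-0.08],[0,0,0,-0.08],[0,0,0,0]],
])

```text
time: 14.73
tool_pos: [0.4738, 0.218, 0.102]
tool_rot: [-3.14, -0.0, 1.358]
contact_force: [-3.3, 1.7, 2.4]
opening: 0.0201
```

```bash
python3 look.py side k2 235 120 100 120 5;python3 -c "
from h import *
print(robot.observe()['torque'])"
```

```text
{'time': 14.7833, 'tool_pos': [0.4738, 0.218, 0.102], 'tool_rot': [-3.1404, -0.0002, 1.3551], 'contact_force': [-3.7145, 2.3375, 3.403], 'opening': 0.0199, 'qpos': [0.2837, 0.4284, 1.6639, 0.0009, 1.0503, 0.499]}
[ 0.44421372  0.65611672 -0.00491784]
```

View pics/k2.png

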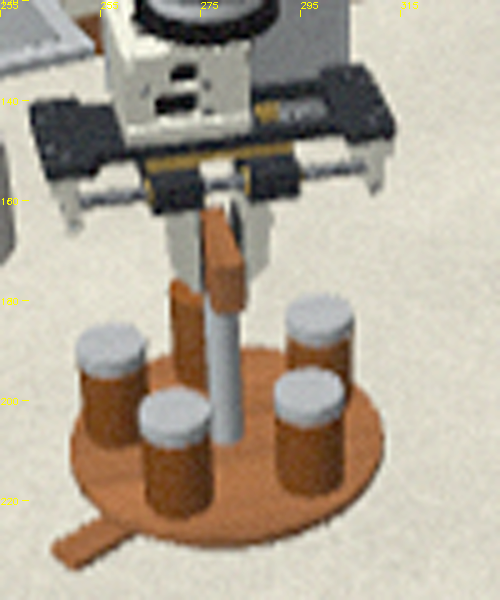

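The carousel turns with the knob. Continuing.

>>> step_arm([
  [[0,0,0,-0.08],[0,0,0,-0.1],[0,0,0,-0.1],[0,0,0,-0.1],[0,0,0,-0.1],[0,0,0,-0.1],[0,0,0,-0.1],[0,0,0,-0.1]],
])

```text
time: 15.45
tool_pos: [0.4733, 0.2179, 0.102]
tool_rot: [-3.14, -0.001, 2.139]
contact_force: [-5.7, 2.3, 5.3]
opening: 0.0198
```

>>> step_arm([
  [[0,0,0,-0.1],[0,0,0,-0.1],[0,0,0,-0.1],[0,0,0,-0.1],[0,0,0,-0.1],[0,0,0,-0.08],[0,0,0,-0.05],[0,0,0,0]],
])

```text
time: 16.12
tool_pos: [0.4731, 0.2176, 0.102]
tool_rot: [-3.14, -0.002, 2.767]
contact_force: [-7.4, 1.2, 5.9]
opening: 0.0202
```

```bash
python3 look.py side l2 235 120 100 120 5;python3 look.py scene l1 295 100 100 120 5
```

```text
{'time': 16.1667, 'tool_pos': [0.4731, 0.2176, 0.102], 'tool_rot': [-3.1403, -0.0023, 2.7649], 'contact_force': [-7.0683, 0.8418, 5.9123], 'opening': 0.0196, 'qpos': [0.2836, 0.428, 1.6646, 0.0005, 1.0515, -0.9107]}
{'time': 16.2167, 'tool_pos': [0.4731, 0.2176, 0.102], 'tool_rot': [-3.1403, -0.0023, 2.7643], 'contact_force': [-7.4616, 1.4195, 5.4513], 'opening': 0.0198, 'qpos': [0.2836, 0.428, 1.6646, 0.0005, 1.0515, -0.9101]}
```

View pics/l2.png

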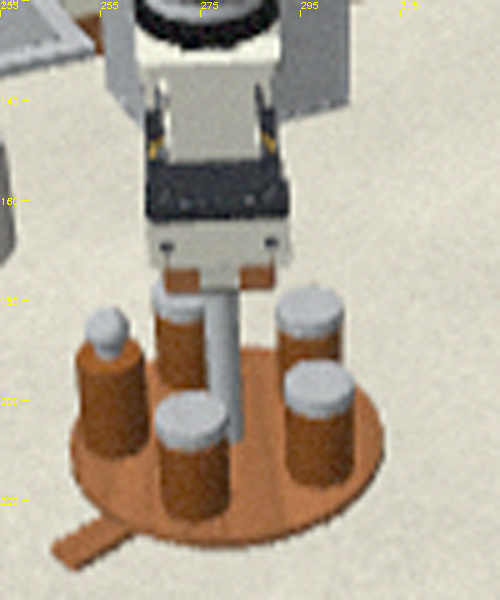

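View pics/l1.png

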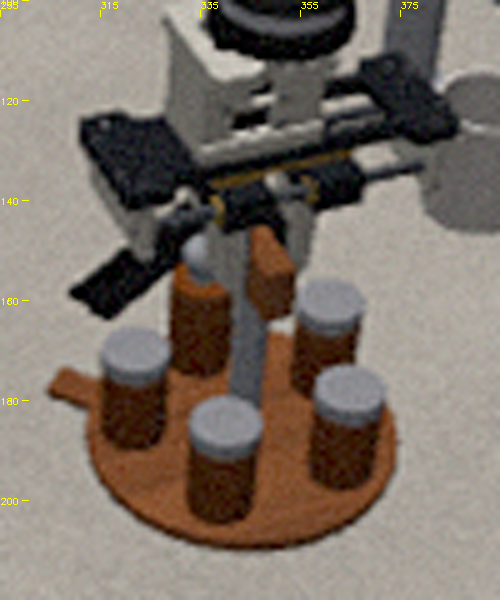

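>>> step_arm([
  [[0,0,0,-0.08],[0,0,0,-0.1],[0,0,0,-0.1],[0,0,0,-0.1],[0,0,0,-0.1],[0,0,0,-0.1],[0.0005,0,0,-0.08],[0.0005,0,0,-0.05]],
])

```text
time: 16.88
tool_pos: [0.4731, 0.2172, 0.102]
tool_rot: [-3.141, -0.001, -2.805]
contact_force: [-1.5, 0.5, 2.1]
opening: 0.0203
```

>>> step_arm([
  [[0,0,0,0],[0,0,0,0],[0,0,0,0]],
])

```text
time: 17.13
tool_pos: [0.4732, 0.2173, 0.102]
tool_rot: [-3.142, -0.001, -2.811]
contact_force: [-5.1, -0.2, 4.9]
opening: 0.0201
```

```bash
python3 look.py side m2 235 140 100 100 6;python3 look.py scene m1 295 120 100 100 6; python3 look.py wrist m3
```

```text
{'time': 17.1833, 'tool_pos': [0.4732, 0.2173, 0.102], 'tool_rot': [-3.1415, -0.0008, -2.8105], 'contact_force': [-5.6722, -0.7015, 4.9879], 'opening': 0.0198, 'qpos': [0.2832, 0.4269, 1.6665, -0.0001, 1.049, -1.6185]}
{'time': 17.2333, 'tool_pos': [0.4732, 0.2173, 0.102], 'tool_rot': [-3.1416, -0.0008, -2.8105], 'contact_force': [-4.3852, 0.3951, 5.8173], 'opening': 0.0202, 'qpos': [0.2832, 0.4269, 1.6665, -0.0001, 1.0491, -1.6186]}
{'time': 17.2833, 'tool_pos': [0.4732, 0.2173, 0.102], 'tool_rot': [-3.1415, -0.0008, -2.8105], 'contact_force': [-4.2794, -0.9212, 5.0445], 'opening': 0.0197, 'qpos': [0.2832, 0.4269, 1.6665, -0.0001, 1.049, -1.6186]}
```

View pics/m2.png

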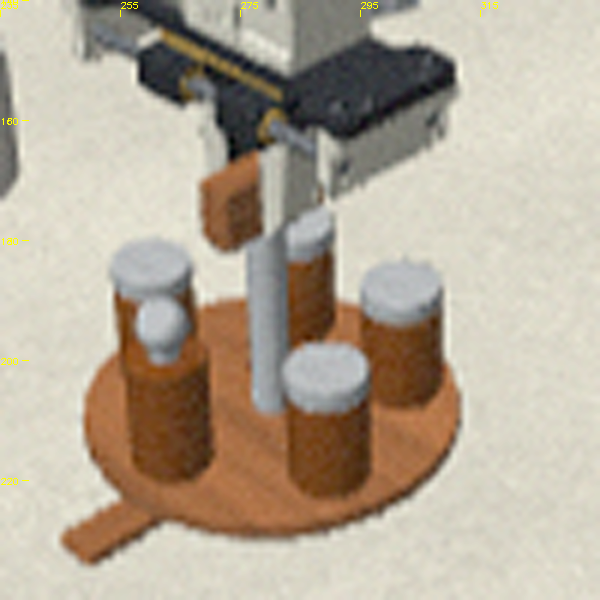

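View pics/m1.png

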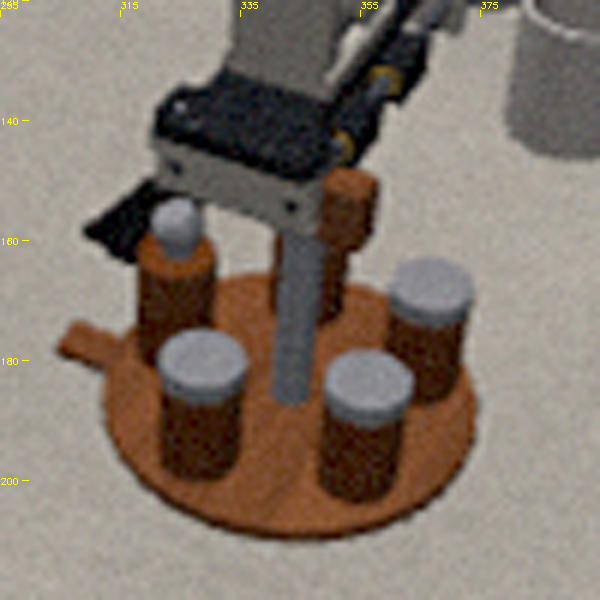

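View pics/m3.png

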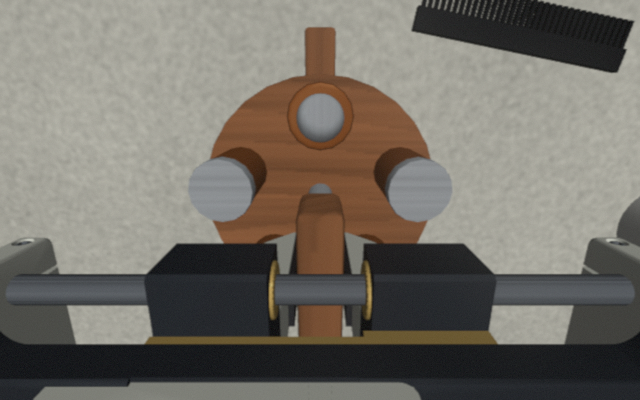

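```bash
python3 - <<'E'
from h import *
W=dict(np.load('pics/m3.npz'))
im=W['frame'][20:215,180:460,::-1]
cv2.imwrite('pics/z4.png',cv2.convertScaleAbs(cv2.resize(im[:140,90:190],None,fx=8,fy=4.2,interpolation=cv2.INTER_CUBIC),alpha=1.4))
f=W['frame'].astype(int)
# subpixel tongue edges: brownness r-b
s=f[:,:,0]-f[:,:,2]
for r in (32,40,48,56,64,70):
    row=s[r,285:360]; m=(row.min()+row.max())/2; i=np.where(row>m)[0]
    l=i[0]-1+(m-row[i[0]-1])/(row[i[0]]-row[i[0]-1]); h=i[-1]+(row[i[-1]]-m)/(row[i[-1]]-row[i[-1]+1]); print(r,(285+l).round(2),(285+h).round(2),(285+(l+h)/2).round(2))
E
```

```text
32 305.13 334.7 319.91
40 305.19 334.55 319.87
48 305.42 334.44 319.93
56 305.46 334.4 319.93
64 305.5 334.19 319.84
70 305.69 334.17 319.93
```

View pics/z4.png

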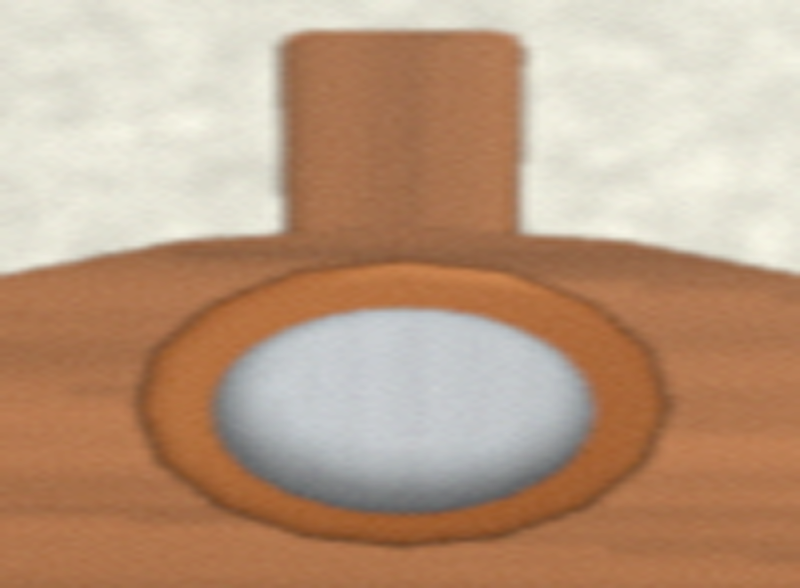

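Wrist picture: the tongue's centre line is at column 319.9 over rows 32–70, and the jar rim and ball are centred at 320.2–320.6. That is within about 0.3 mm and 0.3°. A last full check before handing in.

```bash
python3 look.py side n2;python3 look.py scene n1; python3 -c "
import cv2,numpy as np
a=cv2.imread('pics/n1.png');b=cv2.imread('pics/n2.png')
cv2.imwrite('pics/n3.png',np.vstack([cv2.convertScaleAbs(cv2.resize(x,(480,300)),alpha=1.4) for x in(a,b)]))"
```

```text
{'time': 17.3333, 'tool_pos': [0.4732, 0.2173, 0.102], 'tool_rot': [-3.1416, -0.0009, -2.8105], 'contact_force': [-5.9218, 0.7211, 5.31], 'opening': 0.0199, 'qpos': [0.2832, 0.4269, 1.6665, -0.0001, 1.0491, -1.6186]}
{'time': 17.3833, 'tool_pos': [0.4732, 0.2173, 0.1021], 'tool_rot': [-3.1416, -0.0007, -2.8105], 'contact_force': [-5.4855, 0.183, 4.5717], 'opening': 0.0198, 'qpos': [0.2832, 0.4269, 1.6665, -0.0001, 1.049, -1.6187]}
```

View pics/n3.png

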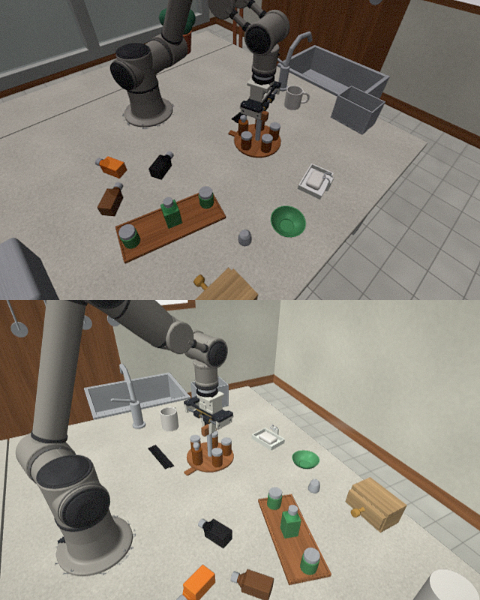

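The bottle stands between the jars, the bystanders are in place, and the arm is still and gripping the knob. Handing in.

```bash
python3 -c "
from cell import robot
print(robot.hand_in())"
```

```text
the job is handed in; nothing more can be done
None
```

I stood the green oil bottle upright in its tray between the two jars and let go of it. Then I gripped the carousel knob and turned it about +143° until the ball-stoppered jar was over the tongue. I handed in at about 17.4 s, still gripping the knob.

**Last checks:**
- **Carousel:** in the wrist picture the ball jar is centred over the tongue to within about 0.3 mm and 0.3°. The arm was still, with the knob gripped at 20 N (opening 20 mm).
- **Bottle and bystanders:** the scene and side pictures show the bottle upright and free, both jars standing where they were, and no bystander visibly moved.

**What disagreed or went wrong:**
- **Fingertip height:** the fingertips are about 32 mm higher than the reported tool position. My first grip closed on air above the cap, and I corrected for the offset after that.
- **Bottle placement:** while I was setting the bottle down, the downward force briefly reached about 27 N, apparently because the fingertips wedged on its shoulder. The bottle was leaning about 6–7°, so I backed off and straightened it before letting go.
- **Side force on the knob:** a steady sideways force of about 5 N remained on the tool at the knob when I handed in.

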